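Stand the washed spectacle posts on the drying plate and start the run

TASK

First turn the reset knob of the run counter back to its zero stop. Then raise every washed spectacle post that lies on the bench by its head, tipping it up over the edge of its foot rather than lifting it into the air while it lies flat, and stand them all upright with the whole foot on the drying plate. When all posts stand there, push the red start lever fully over, away from the robot, and leave the knob at zero and the other things on the bench where they are.

Things in the scene. Friction and masses are not known exactly. Their poses are not given: they have to be found in the camera images.
- post_1: Spectacle holder post, 0.35 kg, 146 mm tall: heavy square steel foot 54 x 54 x 14 mm, stem 16 mm in diameter, orange ball head 32 mm in diameter (held there, it can swing about the line between the pads). Origin: centre of the foot's underside; +z up the stem; head centre at z = 130 mm. It starts lying on a foot edge and the head, head away from the robot. One post may be absent.
- post_2: Spectacle holder post, 0.35 kg, 146 mm tall: heavy square steel foot 54 x 54 x 14 mm, stem 16 mm in diameter, orange ball head 32 mm in diameter (held there, it can swing about the line between the pads). Origin: centre of the foot's underside; +z up the stem; head centre at z = 130 mm. It starts lying on a foot edge and the head, head away from the robot. One post may be absent.
- post_3: Spectacle holder post, 0.35 kg, 146 mm tall: heavy square steel foot 54 x 54 x 14 mm, stem 16 mm in diameter, orange ball head 32 mm in diameter (held there, it can swing about the line between the pads). Origin: centre of the foot's underside; +z up the stem; head centre at z = 130 mm. It starts lying on a foot edge and the head, head away from the robot. One post may be absent.
- drying_plate: Fixed flat plate, black rubber with rows of steel-coloured air holes and an aluminium edge, 180 mm (its x) by 190 mm (its y), 8 mm high, no rim. Origin: centre of its underside, on the bench; its z axis is up.
- run_counter: Fixed grey box 85 x 95 x 40 mm with a white round dial on top, the reset knob in the middle of the dial. Origin: centre of its underside.
- reset_knob_grip (a point): Point on the vertical axis of the black reset knob, 77 mm above the bench, where to grip it from above. It has a bar grip 42 x 14 mm, 32 mm high, its top 7 mm above this point. The point turns with the knob: the bar lies along the point's own x axis; the white mark is at its -x end. Friction 0.03 N m; stays where left.
- reset_knob (a joint): Angle of the reset knob, rad: 0 at its zero stop (white mark at the red tick), growing clockwise seen from above, up to 3.0. It must be turned anticlockwise to get back to zero; starts between 1.0 and 2.6.
- start_box: Fixed grey box 85 x 95 x 40 mm that carries the start lever. Origin: centre of its underside; its -x axis faces the robot roughly.
- start_lever_tip (a point): Centre of the red ball, 26 mm in diameter, at the end of the start lever; 70 mm along the rod from its hinge. The hinge axis is parallel to the y axis of the start box and lies above the centre of the box, 62 mm above the bench. At the start the rod leans 0.5 rad toward the box's -x side.
- start_lever (a joint): Angle of the start lever, rad: 0 at the start, leaning toward the robot, 1.0 fully over, away from the robot (toward the box's +x). Light friction (0.06 N m); it stays where it is left.
- lens_spray: Lens cleaner spray bottle, light blue and white, 42 mm in diameter, 140 mm tall, standing. Bystander, not part of the job. Origin: centre of its underside.
- pad_roll: Cream-coloured tape roll, 62 mm in diameter, 26 mm high. Bystander, not part of the job. Origin: centre of its underside.
- pliers_bench: Steel pliers lying flat (fixed), 43 x 150 x 11 mm. Bystander, not part of the job. Origin: centre of its underside.
- oil_pen: Blue oil dropper bottle with a needle, 41 mm in diameter, 66 mm tall, standing at the back. Bystander, not part of the job. Origin: centre of its underside.
- lens_blank: Clear round lens blank lying flat, 62 mm in diameter, 6 mm thick. Bystander, not part of the job. Origin: centre of its underside.

How it is judged (in metres and radians):
On the way, in this order (a step that is already met when the one before it is completed fails the run):
1. the reset knob is back at its zero stop (value of joint reset_knob below 0.12 rad), for 0.2 s.
2. every post stands upright with its foot on the drying plate (angle between each of post_1, post_2, post_3's own z axis and vertical below 0.12 rad and x of post_1 in the frame of drying_plate between -0.068 and 0.068 m and y of post_1 in the frame of drying_plate between -0.073 and 0.073 m and z of post_1 in the frame of drying_plate between 0.004 and 0.014 m and linear speed of each of post_1, post_2, post_3 below 0.05 m/s and x of post_2 in the frame of drying_plate between -0.068 and 0.068 m and y of post_2 in the frame of drying_plate between -0.073 and 0.073 m and z of post_2 in the frame of drying_plate between 0.004 and 0.014 m and x of post_3 in the frame of drying_plate between -0.068 and 0.068 m and y of post_3 in the frame of drying_plate between -0.073 and 0.073 m and z of post_3 in the frame of drying_plate between 0.004 and 0.014 m), for 0.2 s.
3. the start lever is pushed fully over (value of joint start_lever above 0.85 rad), for 0.2 s.
At the end, for the whole second after the job is handed in: The reset knob is within 0.12 rad of its zero stop, the start lever is beyond 0.85 rad, and every post present stands at rest within 0.12 rad of vertical on the drying plate, the centre of its foot within 68 mm (plate x) and 73 mm (plate y) of the plate's centre (all of step 2 and value of joint reset_knob below 0.12 rad and value of joint start_lever above 0.85 rad); the robot touches nothing.
It fails at once if a post is lifted into the air while lying: the centre of its foot more than 80 mm up while it leans more than 0.9 rad ((height (world z) of post_1 above 0.08 m and angle between post_1's own z axis and vertical above 0.9 rad) or (height (world z) of post_2 above 0.08 m and angle between post_2's own z axis and vertical above 0.9 rad) or (height (world z) of post_3 above 0.08 m and angle between post_3's own z axis and vertical above 0.9 rad)).
It fails at once if a bystander is moved more than 40 mm (distance of any of lens_spray, pad_roll, oil_pen, lens_blank from where it was at the start of the episode above 0.04 m).
Of post_1, post_2, post_3 only 2 to 3 are there at a start; the rules pass over those that are not, and their reading is None.
At some moment in a run one of post_1, post_2, post_3 may be knocked a few centimetres aside while the robot is not near it.
Once in a run the grip may slacken for a moment while it holds something.
It also fails if it takes over 210 s, if anything falls off the work surface, if the arm or the gripper's body presses on something with over 40 N, if the wrist force passes 120 N, or if a joint passes its speed limit or range.

ROBOT

A 6-joint arm with a two-finger parallel gripper is mounted at the origin on a cart in front of the work surface, level with it; the furniture and walls round the work are solid. World frame = base frame: x ahead of the robot, y to its left, z up, the work surface at z = 0. Lengths are in m, angles in degrees, forces in N, time in s.
With the tool pointing down it reaches from about 0.275 to 0.85 m from the base axis. Payload 19 kg.
Tool frame: the origin (TCP) lies on the mounting face of the last link; the fingertips stand 173 mm ahead of it and the grasp point (between the pads) lies 155 mm ahead of it; z points along the fingers, y is the direction in which the jaws open and shut (so a half turn about z gives the same grasp; the last joint's range is limited). The gripper opens to 85 mm and grips with 20 to 120 N. Pads are 22 mm wide; open, the fingers measure 114 mm over their backs; the gripper's body (76 mm by 85 mm) begins 54 mm behind the grasp point. The pads swing forward as they close: fully open they stand 13 mm farther back than shut.
Start: joints at [60.046, 8.623, 82.357, -0, 89.026, -7.678], TCP at [0.218, 0.532, 0.405] pointing down, gripper open.
Joint ranges: [-160.23, 160.23], [-39.13, 120.54], [6.94, 153.29], [-79.49, 259.48], [9.18, 160.14], [-161.06, 161.06]. Speed limits (degrees/s): [108.29, 108.29, 127.2, 172.46, 172.46, 172.46].

INTERFACE

Orientations are given as [roll, pitch, yaw] about the fixed x, y, z axes, in that order (R = Rz(yaw) Ry(pitch) Rx(roll)).
In Python, from plant import bot gives the robot as it stands.
- The arm moves only by the tool send_rows, never from a script. Its argument "motion" is a list of rows, each an object with "claw": the closure in counts, from 0 (fully open) to 255 (shut); "travel": the shift along the tool's x, y, z in mm, a list of three; "roll": the turn about the tool's z in degrees. A call has 1 to 20 rows; each row is the pose to reach, as a shift and turn from the pose measured when the call began, along the tool's axes at that moment; what a row does not reach only later rows make up. A row lasts 1/10 s, in which the tool goes at most 50 mm and 8.59 degrees, less where a joint would pass 70% of its speed; a pose out of reach is approached as far as the arm can. A call with a gripper value outside its range is refused whole. The fingers move at their own pace and stop on an object; the grip force is fixed at half the most. Time passes only in rows, so rows that repeat a pose let the fingers close. It gives the time, the measured TCP pose, the force and the opening at its end, in the units of the state.
- bot.observe(): the state, without advancing time (a new reading comes with each control period).
- bot.get_image(name): name is "side" or "top"; returns a dict with "pixels" (480x640x3 uint8, red, green, blue), "range_z" (480x640 float32, m along the optical axis (not along the pixel's ray), 0 where there is no reading), "mtx" (3x3 intrinsics, pixels), "R" (3x3) and "t" (3): a world point X has camera coordinates R X + t. Camera axes: x right, y down, z forward; pixel columns grow to the right and rows downward; lengths in m; the calibration is good to about 2 mm. A picture is of the moment at which its call begins.
- bot.job_done(): hands the job in, once; it reports no verdict.
The state is a dict: "clock": time; "q": joint angles; "qd": joint speeds; "joint_efforts": joint torques, N m; "ee_pos": TCP position; "tcp_rot": TCP orientation; "wrist_force": force on the tool from outside, world axes, zero at the start; "wrist_torque": the same for the moment, N m; "width": opening from 0.0 (shut) to 1.0 (fully open).
Only numpy, scipy, OpenCV 4.12 (cv2) and the standard library are available. Lean on these libraries where they do the work, as an engineer would, in place of code of your own. Each camera call takes 0.05 s, during which the arm holds its last target. There are 200 camera calls.

## Working session

There is one attempt and no reset: what is moved stays moved. The work goes in short steps, Python scripts to look and compute and a tool call to move; the robot and the scene stay as the last step left them, time stands still between calls to the robot, and variables do not carry over. Pictures are saved under pics/ and viewed, about 12 in all and at most 16, crops included, and the job is handed in when it is done.

Besides the shell and the picture viewer there is one more tool, called after "Emit:" as name(argument=value, ...) on one line, values as JSON. send_rows: Moves the arm, as the interface text tells. Its arguments: {"type":"object","properties":{"motion":{"type":"array","items":{"type":"object","properties":{"claw":{"type":"number"},"travel":{"type":"array","items":{"type":"number"}},"roll":{"type":"number"}}}}},"required":["motion"]}

```bash
ls; mkdir -p pics; cat > h.py <<'E'
import numpy as np, cv2
from plant import bot
def grab(n):
    im=bot.get_image(n); im={k:np.asarray(v) for k,v in im.items()}
    z=im['range_z'].astype(float); v,u=np.indices(z.shape); K=im['mtx']
    c=np.stack([(u-K[0,2])/K[0,0]*z,(v-K[1,2])/K[1,1]*z,z],-1)
    im['W']=(c-im['t'])@im['R']; im['W'][z==0]=np.nan
    return im
def proj(im,X):
    c=im['R']@np.asarray(X)+im['t']; p=im['mtx']@c; return p[:2]/p[2]
def save(im,f,crop=None,s=1):
    a=cv2.cvtColor(im['pixels'],cv2.COLOR_RGB2BGR)
    if crop: x0,y0,x1,y1=crop; a=a[y0:y1,x0:x1]
    cv2.imwrite('pics/'+f,cv2.resize(a,None,fx=s,fy=s,interpolation=cv2.INTER_CUBIC))
E
python3 - <<'E'
from h import *
s=bot.observe(); print(s)
for n in('top','side'):
    im=grab(n); save(im,n+'0.png'); print(n,-im['R'].T@im['t'],im['mtx'].tolist(),im['R'].round(3).tolist(),(im['range_z']>0).mean())
    np.savez(n+'0.npz',**im)
E
```

```text
pics
{'clock': 0.0, 'q': array([ 6.00454543e+01,  8.65017278e+00,  8.23917539e+01, -6.41421682e-04,
        8.90262712e+01, -7.67793366e+00]), 'qd': array([ 0.07342705,  0.04523278,  0.05962644, -0.08338585,  0.03100167,
        0.00339499]), 'joint_efforts': array([-3.24271496e-03, -7.13044095e+01, -5.70853794e+01, -3.93798837e-04,
        8.95837380e-03, -4.34519484e-05]), 'ee_pos': array([0.21797485, 0.53204423, 0.40409395]), 'tcp_rot': array([-1.79932328e+02, -8.47597767e-03,  1.57723394e+02]), 'wrist_force': array([-0.25539509, -0.92141615, -0.65340698]), 'wrist_torque': array([-0.01317932,  0.01543011,  0.0590257 ]), 'width': 0.998803534821846}
top [ 0.32855699 -0.02988156  1.52242641] [[593.4724450746957, 0.0, 313.0023894194445], [0.0, 593.4724450746957, 237.27915532236906], [0.0, 0.0, 1.0]] [[0.01, -1.0, 0.002], [-0.98, -0.01, -0.198], [0.198, 0.0, -0.98]] 0.9956966145833334
side [ 0.37519894 -0.6859937   0.6071924 ] [[436.96943384226427, 0.0, 320.9433552777095], [0.0, 436.96943384226427, 237.98608359611748], [0.0, 0.0, 1.0]] [[0.941, -0.34, -0.005], [-0.207, -0.561, -0.802], [0.269, 0.755, -0.598]] 0.9960774739583333
```

View pics/top0.png

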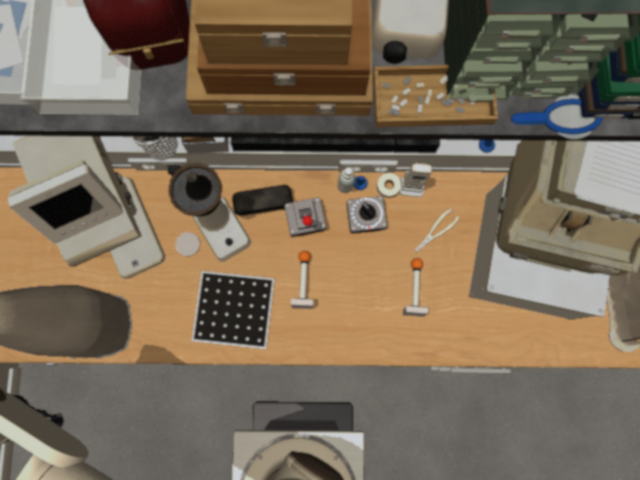

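View pics/side0.png

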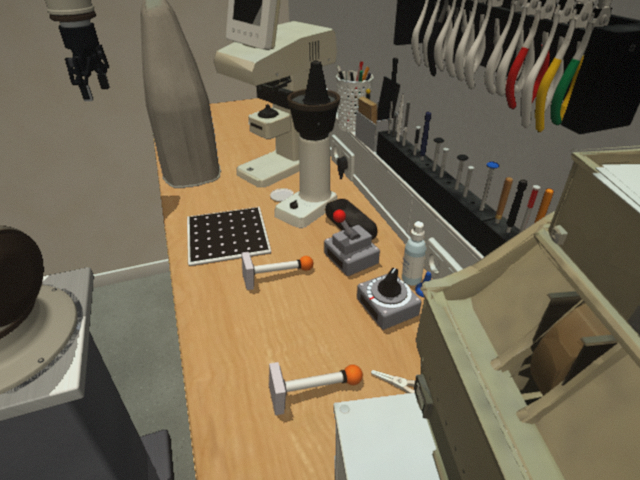

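The top view shows two posts, with heads at (305,257) and (417,264) and feet at (303,302) and (416,310). The plate is at (233,310), the start box at (306,217), the counter at (367,213), the spray at (347,180) and the roll at (389,184). The side view confirms two posts and the same layout. Next I measure them.

```bash
python3 - <<'E'
from h import *
from scipy.ndimage import label
for n in('top','side'):
    im=dict(np.load(n+'0.npz')); W=im['W']; hsv=cv2.cvtColor(im['pixels'],cv2.COLOR_RGB2HSV)
    H,S,V=hsv[...,0].astype(int),hsv[...,1],hsv[...,2]
    dom=(W[...,0]>.2)&(W[...,0]<.8)&(abs(W[...,1])<.45)&(W[...,2]>-.02)&(W[...,2]<.2)
    for nm,m in dict(orange=(H>4)&(H<14)&(S>190)&(V>150)&(W[...,2]>.012),red=((H<4)|(H>176))&(S>150)&(V>90),dark=(V<60)).items():
        L,k=label(m&dom)
        for i in range(1,k+1):
            p=L==i
            if p.sum()>=(12):
                v,u=np.nonzero(p); print(n,nm,p.sum(),'px',u.mean().round(1),v.mean().round(1),'mean',W[p].mean(0).round(3),'max',W[p].max(0).round(3),'min',W[p].min(0).round(3))
    # bench & generic objects by height, on warm/dom mask
    m=dom&(W[...,2]>.012); L,k=label(m)
    for i in range(1,k+1):
        p=L==i
        if 60<p.sum()<9000:
            q=W[p]; r=cv2.minAreaRect((q[:,:2]*1000).astype(np.float32)); print(n,'obj',p.sum(),np.round(r[0],0),np.round(r[1],0),round(r[2],1),'zmax',q[:,2].max().round(3))
# plate
im=dict(np.load('top0.npz')); W=im['W']
m=(W[...,0]>.2)&(W[...,0]<.5)&(W[...,1]>.08)&(W[...,1]<.36)&((im['pixels'][...,0].astype(int)-im['pixels'][...,2]<25))
m=cv2.morphologyEx(m.astype(np.uint8),cv2.MORPH_OPEN,np.ones((3,3)))
L,k=label(m)
for i in range(1,k+1):
    p=L==i
    if p.sum()>300:
        q=W[p]; r=cv2.minAreaRect((q[:,:2]*1000).astype(np.float32)); print('plate',p.sum(),r,np.median(q[:,2]))
save(im,'k0.png',(270,160,470,330),4)
im=dict(np.load('side0.npz')); save(im,'k0s.png',(310,190,450,340),4)
b=W[330:350,300:400]; print('bench z',np.median(b[...,2]))
E
```

```text
top orange 77 px 304.0 255.9 mean [ 0.581 -0.007  0.03 ] max [0.593 0.006 0.042] min [ 0.57  -0.02   0.022]
top orange 77 px 416.6 263.2 mean [ 0.566 -0.294  0.029] max [ 0.577 -0.283  0.037] min [ 0.555 -0.307  0.018]
top red 70 px 307.1 220.3 mean [ 0.651 -0.015  0.134] max [ 0.663 -0.005  0.141] min [ 0.639 -0.025  0.126]
top dark 41 px 172.5 170.7 mean [0.794 0.333 0.062] max [0.8   0.344 0.07 ] min [0.788 0.32  0.042]
top dark 19 px 418.7 177.5 mean [ 0.766 -0.29   0.114] max [ 0.768 -0.279  0.124] min [ 0.764 -0.299  0.106]
top dark 1096 px 261.2 199.9 mean [0.725 0.105 0.04 ] max [0.764 0.179 0.051] min [0.688 0.026 0.021]
top dark 163 px 367.3 212.4 mean [ 0.688 -0.166  0.069] max [ 0.712 -0.148  0.092] min [ 0.674 -0.185  0.045]
top dark 20 px 228.8 241.3 mean [0.614 0.184 0.045] max [0.621 0.189 0.054] min [0.607 0.178 0.04 ]
top dark 3532 px 232.9 309.4 mean [0.446 0.172 0.009] max [0.535 0.265 0.022] min [ 0.36   0.079 -0.003]
top dark 807 px 114.8 315.8 mean [0.419 0.434 0.116] max [0.465 0.45  0.2  ] min [0.372 0.426 0.024]
top obj 120 [794. 340.] [10. 47.] 1.9 zmax 0.2
[... 2281 characters left out ...]
de obj 3216 [403. 436.] [126.  28.] 0.1 zmax 0.2
side obj 122 [793. 326.] [33. 13.] 88.7 zmax 0.066
side obj 1057 [ 768. -121.] [29. 42.] 49.1 zmax 0.142
side obj 860 [522.  -9.] [ 59. 145.] 87.5 zmax 0.059
side obj 2293 [ 690. -171.] [86. 96.] 7.0 zmax 0.086
side obj 70 [ 781. -158.] [11. 14.] 76.1 zmax 0.056
side obj 1592 [ 506. -295.] [ 56. 146.] 85.1 zmax 0.058
side obj 1011 [ 522. -447.] [21. 93.] 80.4 zmax 0.179
plate 4087 ((430.2369689941406, 174.12115478515625), (187.50048828125, 147.47132873535156), 86.10990905761719) 0.008922927741072229
plate 1966 ((248.89169311523438, 220.75753784179688), (96.57393646240234, 278.71942138671875), 0.5658710598945618) -0.7798833146849213
bench z nan
```

View pics/k0.png

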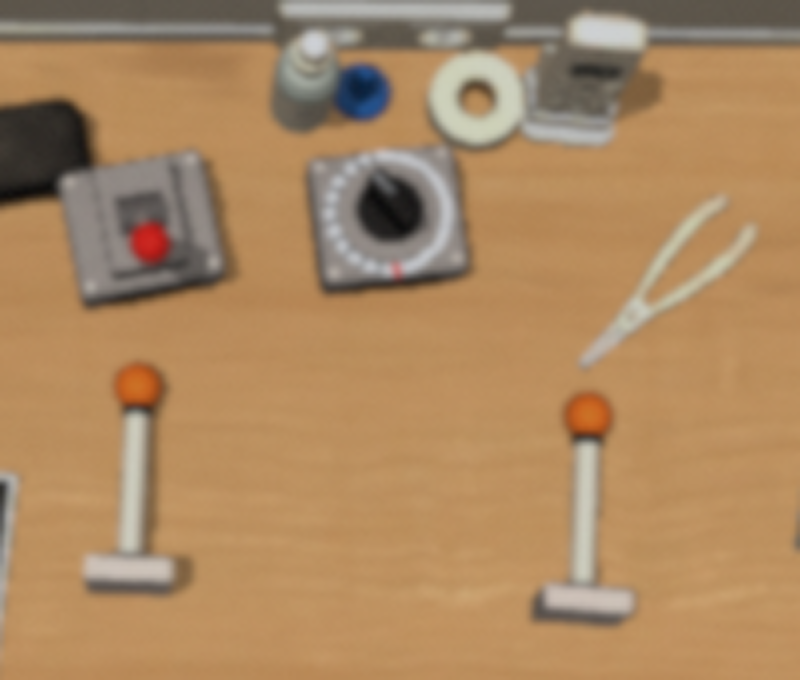

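View pics/k0s.png

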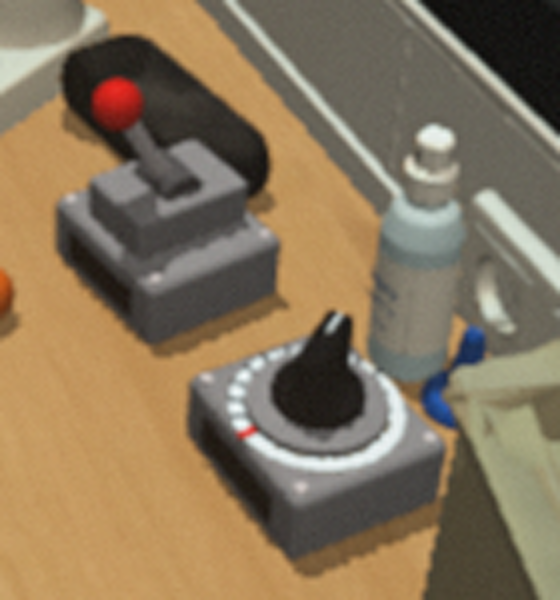

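The crops show the knob centre near crop pixel (390,207). The white mark points up and left to about (378,170), and the red tick is at (397,270), at the dial's bottom. So the knob sits roughly 2.6 rad clockwise from zero. I now refine the knob, posts and plate numerically.

```bash
python3 - <<'E'
from h import *
T=dict(np.load('top0.npz')); S=dict(np.load('side0.npz'))
def ray(im,p,z):
    d=im['R'].T@np.linalg.solve(im['mtx'],[p[0],p[1],1]); c=-im['R'].T@im['t']; return c+d*(z-c[2])/d[2]
# heads by ray at z=.016, both views
for n,im,ps in(('top',T,[(304,255.9),(416.6,263.2)]),('side',S,[(305.8,260.8),(353,372.5)])):
    for p in ps: print(n,'head',ray(im,p,.017).round(4))
# feet: points near
for nm,im in(('top',T),('side',S)):
    W=im['W']
    for hx,hy in((.58,-.008),(.565,-.295)):
        m=(W[...,2]>.014)&(W[...,0]>hx-.17)&(W[...,0]<hx-.1)&(abs(W[...,1]-hy)<.07); q=W[m]; print(nm,'foot y range',np.percentile(q,[3,50,97],axis=0).round(3).tolist())
        m=(W[...,2]>.014)&(W[...,0]>hx-.095)&(W[...,0]<hx-.03)&(abs(W[...,1]-hy)<.05); q=W[m]; f=np.polyfit(q[:,0],q[:,1],1); print('   stem yaw deg',np.degrees(np.arctan(f[0])).round(1))
    # knob
    m=(W[...,2]>.076)&(W[...,2]<.095)&(abs(W[...,0]-.69)<.045)&(abs(W[...,1]+.17)<.045); q=W[m]
    r=cv2.minAreaRect((q[:,:2]*1000).astype(np.float32)); print(nm,'knob top',m.sum(),q.mean(0).round(4),r)
    _,_,vt=np.linalg.svd(q[:,:2]-q[:,:2].mean(0)); print('   bar dir',np.degrees(np.arctan2(vt[0,1],vt[0,0])).round(1))
    m=(W[...,2]>.036)&(abs(W[...,0]-.69)<.065)&(abs(W[...,1]+.17)<.07); q=W[m]; print('  box',cv2.minAreaRect((q[:,:2]*1000).astype(np.float32)))
    g=im['pixels'].astype(int); m=(abs(W[...,0]-.69)<.05)&(abs(W[...,1]+.17)<.05)&(W[...,2]>.03)&(g[...,0]-g[...,1]>60); print('  tick',m.sum(),W[m].mean(0))
    m=(abs(W[...,0]-.69)<.03)&(abs(W[...,1]+.17)<.03)&(W[...,2]>.066); m2=m&(g.mean(-1)>90); print('  mark',m2.sum(),W[m2].mean(0) if m2.any() else '')
    p=(W[...,0]>.34)&(W[...,0]<.56)&(W[...,1]>.06)&(W[...,1]<.29)&(W[...,2]<.02)&((g[...,0]-g[...,2])<25)
    p=cv2.morphologyEx(p.astype(np.uint8),cv2.MORPH_OPEN,np.ones((3,3))); n,L,st,_=cv2.connectedComponentsWithStats(p); i=1+st[1:,4].argmax(); print(nm,'plate',cv2.minAreaRect((W[L==i][:,:2]*1000).astype(np.float32)),st[i,4])
    m=(W[...,0]>.73)&(W[...,0]<.81)&(abs(W[...,1]+.125)<.04)&(W[...,2]>.05); print(nm,'spray',np.percentile(W[m],[2,50,98],axis=0).round(3).tolist())
E
```

```text
top head [ 0.5836 -0.007   0.017 ]
top head [ 0.5676 -0.2962  0.017 ]
side head [ 0.5838 -0.0048  0.017 ]
side head [ 0.5671 -0.2963  0.017 ]
top foot y range [[0.452, -0.029, 0.021], [0.46, -0.004, 0.053], [0.477, 0.02, 0.06]]
   stem yaw deg -2.0
top foot y range [[0.435, -0.313, 0.019], [0.445, -0.287, 0.052], [0.462, -0.261, 0.06]]
   stem yaw deg -4.5
top knob top 96 [ 0.6919 -0.1679  0.0837] ((692.699951171875, -167.7039337158203), (42.13439178466797, 14.247640609741211), 38.99836349487305)
   bar dir -141.5
  box ((689.999267578125, -169.99441528320312), (139.97769165039062, 129.9842529296875), 89.99544525146484)
  tick 1 [ 0.65541902 -0.17225758  0.04429078]
  mark 1651 [ 0.69032567 -0.16711962  0.818079  ]
top plate ((446.5084228515625, 171.87991333007812), (188.48074340820312, 176.75540161132812), 84.60440063476562) 5087
top spray [[0.731, -0.163, 0.06], [0.754, -0.125, 0.855], [0.809, -0.098, 0.858]]
side foot y range [[0.45, -0.033, 0.017], [0.459, -0.016, 0.045], [0.477, 0.02, 0.057]]
   stem yaw deg -1.6
side foot y range [[0.434, -0.317, 0.017], [0.443, -0.298, 0.05], [0.462, -0.265, 0.057]]
   stem yaw deg -4.6
side knob top 153 [ 0.6896 -0.1729  0.0834] ((690.5338134765625, -170.9622802734375), (43.268821716308594, 13.867037773132324), 39.484519958496094)
   bar dir -141.6
  box ((704.563232421875, -164.40277099609375), (114.30824279785156, 103.5077133178711), 7.351161956787109)
  tick 9 [ 0.65419674 -0.17507001  0.0421848 ]
  mark 29 [ 0.69453916 -0.16426521  0.08471859]
side plate ((445.2193908691406, 165.2033233642578), (186.01742553710938, 175.92279052734375), 84.37075805664062) 3609
side spray [[0.753, -0.16, 0.053], [0.798, -0.127, 0.12], [0.809, -0.103, 0.461]]
```

```bash
cat >> h.py <<'E'
from scipy.spatial.transform import Rotation as Ro
def plan(pts):
    """world TCP targets (x,y,z,yaw) -> tool travel mm, roll deg, from the present pose"""
    s=bot.observe(); R=Ro.from_euler('xyz',s['tcp_rot'],degrees=True); p=s['ee_pos']; y0=s['tcp_rot'][2]
    print('t',round(s['clock'],2),'tcp',p.round(4),'rot',s['tcp_rot'].round(1),'F',s['wrist_force'].round(1),'w',round(s['width'],3),'q',s['q'].round(0))
    for x,y,z,w in pts: print((x,y,z,w),'->',(R.inv().apply(np.array([x,y,z])-p)*1000).round(1),'roll',round(-(w-y0),1))
E
python3 -c "
from h import *
plan([(.32,.15,.40,98),(.691,-.169,.40,38.5),(.691,-.169,.232,38.5)])"
```

```text
t 0.1 tcp [0.218  0.532  0.4042] rot [-179.9   -0.   157.7] F [-1.   0.1  0. ] w 1.005 q [60.  9. 82. -0. 89. -8.]
(0.32, 0.15, 0.4, 98) -> [-239.2 -314.9    4.5] roll 59.7
(0.691, -0.169, 0.4, 38.5) -> [-703.5 -469.4    4.6] roll 119.2
(0.691, -0.169, 0.232, 38.5) -> [-703.5 -469.2  172.6] roll 119.2
```

Emit:
send_rows(motion=[{"claw": 0,"travel": [-30,-40,1],"roll": 8},{"claw": 0,"travel": [-60,-79,1],"roll": 16},{"claw": 0,"travel": [-90,-118,2],"roll": 24},{"claw": 0,"travel": [-120,-158,2],"roll": 32},{"claw": 0,"travel": [-150,-197,3],"roll": 40},{"claw": 0,"travel": [-180,-236,3],"roll": 48},{"claw": 0,"travel": [-210,-276,4],"roll": 56},{"claw": 0,"travel": [-239,-315,5],"roll": 64},{"claw": 0,"travel": [-281,-329,5],"roll": 72},{"claw": 0,"travel": [-324,-343,5],"roll": 80},{"claw": 0,"travel": [-366,-357,5],"roll": 88},{"claw": 0,"travel": [-408,-371,5],"roll": 96},{"claw": 0,"travel": [-450,-385,5],"roll": 104},{"claw": 0,"travel": [-492,-399,5],"roll": 112},{"claw": 0,"travel": [-534,-413,5],"roll": 119.2},{"claw": 0,"travel": [-577,-427,5],"roll": 119.2},{"claw": 0,"travel": [-619,-441,5],"roll": 119.2},{"claw": 0,"travel": [-661,-455,5],"roll": 119.2},{"claw": 0,"travel": [-703.5,-469.4,5],"roll": 119.2},{"claw": 0,"travel": [-703.5,-469.4,5],"roll": 119.2}])

```text
clock: 2.1
ee_pos: [0.6937, -0.1726, 0.3959]
tcp_rot: [-179.9, 0.2, 38.4]
wrist_force: [0.0, -1.0, -0.2]
width: 1.0
```

```bash
python3 -c "
from h import *
plan([(.691,-.169,.40,38.5),(.691,-.169,.235,38.5)])"
```

```text
t 2.1 tcp [ 0.6937 -0.1726  0.3959] rot [-179.9    0.2   38.4] F [ 0.  -1.  -0.2] w 1.0 q [-20.  26.  61.  -0.  93.  31.]
(0.691, -0.169, 0.4, 38.5) -> [ 0.1 -4.5 -4.1] roll -0.1
(0.691, -0.169, 0.235, 38.5) -> [  0.6  -4.2 160.9] roll -0.1
```

Emit:
send_rows(motion=[{"claw": 120,"travel": [0.5,-4.3,30],"roll": 0},{"claw": 120,"travel": [0.5,-4.3,65],"roll": 0},{"claw": 120,"travel": [0.5,-4.3,100],"roll": 0},{"claw": 120,"travel": [0.5,-4.3,130],"roll": 0},{"claw": 120,"travel": [0.5,-4.3,150],"roll": 0},{"claw": 120,"travel": [0.5,-4.3,161],"roll": 0},{"claw": 120,"travel": [0.5,-4.3,161],"roll": 0},{"claw": 120,"travel": [0.5,-4.3,161],"roll": 0}])

```text
clock: 2.9
ee_pos: [0.691, -0.1689, 0.236]
tcp_rot: [-179.9, 0.2, 38.4]
wrist_force: [0.7, 0.5, 0.6]
width: 0.529
```

```bash
python3 -c "
from h import *
plan([(.691,-.169,.235,38.5)])
im=grab('side'); save(im,'a1.png',(300,150,480,350),4)"
```

```text
t 2.9 tcp [ 0.691  -0.1689  0.236 ] rot [-179.9    0.2   38.4] F [0.7 0.5 0.6] w 0.529 q [-20.  30.  74.  -0.  76.  32.]
(0.691, -0.169, 0.235, 38.5) -> [-0.   0.1  1. ] roll -0.1
```

View pics/a1.png

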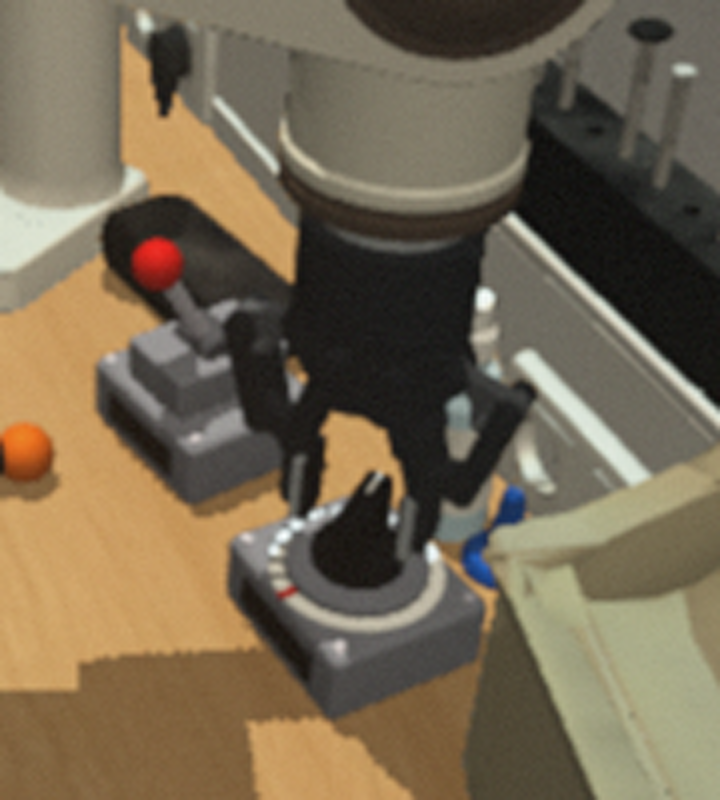

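The picture shows the knob bar, at crop (370,510), standing between the pads at (300,480) and (415,520) with clear space on both sides. Close.

Emit:
send_rows(motion=[{"claw": 255,"travel": [0,0,1],"roll": 0},{"claw": 255,"travel": [0,0,1],"roll": 0},{"claw": 255,"travel": [0,0,1],"roll": 0},{"claw": 255,"travel": [0,0,1],"roll": 0},{"claw": 255,"travel": [0,0,1],"roll": 0},{"claw": 255,"travel": [0,0,1],"roll": 0}])

```text
clock: 3.55
ee_pos: [0.6915, -0.1697, 0.2368]
tcp_rot: [179.9, 0.1, 38.4]
wrist_force: [5.1, -5.4, 3.9]
width: 0.15
```

Emit:
send_rows(motion=[{"claw": 255,"travel": [0,0,0],"roll": -7},{"claw": 255,"travel": [0,0,0],"roll": -15},{"claw": 255,"travel": [0,0,0],"roll": -23},{"claw": 255,"travel": [0,0,0],"roll": -31},{"claw": 255,"travel": [0,0,0],"roll": -39},{"claw": 255,"travel": [0,0,0],"roll": -47},{"claw": 255,"travel": [0,0,0],"roll": -55},{"claw": 255,"travel": [0,0,0],"roll": -63},{"claw": 255,"travel": [0,0,0],"roll": -71},{"claw": 255,"travel": [0,0,0],"roll": -79},{"claw": 255,"travel": [0,0,0],"roll": -87},{"claw": 255,"travel": [0,0,0],"roll": -95},{"claw": 255,"travel": [0,0,0],"roll": -103},{"claw": 255,"travel": [0,0,0],"roll": -111},{"claw": 255,"travel": [0,0,0],"roll": -119},{"claw": 255,"travel": [0,0,0],"roll": -127},{"claw": 255,"travel": [0,0,0],"roll": -133},{"claw": 255,"travel": [0,0,0],"roll": -138},{"claw": 255,"travel": [0,0,0],"roll": -142},{"claw": 255,"travel": [0,0,0],"roll": -144}])

```text
clock: 5.55
ee_pos: [0.6933, -0.169, 0.237]
tcp_rot: [-179.8, 0.4, -177.4]
wrist_force: [30.0, 3.7, -16.2]
width: 0.146
```

```bash
python3 -c "
from h import *
plan([(.691,-.169,.235,187)]); print(bot.observe()['wrist_torque'])"
```

```text
t 5.55 tcp [ 0.6933 -0.169   0.237 ] rot [-179.8    0.4 -177.4] F [ 30.    3.7 -16.2] w 0.146 q [ -20.   30.   74.    0.   76. -112.]
(0.691, -0.169, 0.235, 187) -> [2.3 0.1 1.9] roll -364.4
[ 0.53297301 -5.13831407 -0.06749923]
```

Emit:
send_rows(motion=[{"claw": 255,"travel": [0,0,0],"roll": -2},{"claw": 255,"travel": [0,0,0],"roll": -4},{"claw": 255,"travel": [0,0,0],"roll": -5},{"claw": 255,"travel": [0,0,0],"roll": -5}])

```text
clock: 5.95
ee_pos: [0.6936, -0.1688, 0.2369]
tcp_rot: [-179.8, 0.5, -172.4]
wrist_force: [6.0, 1.0, -5.8]
width: 0.149
```

```bash
python3 -c "
from h import *
plan([(.691,-.169,.235,-173)]); print(bot.observe()['wrist_torque'])"
```

```text
t 5.95 tcp [ 0.6936 -0.1688  0.2369] rot [-179.8    0.5 -172.4] F [ 6.   1.  -5.8] w 0.149 q [ -20.   30.   74.    0.   76. -117.]
(0.691, -0.169, 0.235, -173) -> [2.6 0.1 1.9] roll 0.6
[ 0.07955557 -0.90786732 -0.34789399]
```

The z torque has risen to -0.35 N m, so the knob is at its stop. Release and rise.

Emit:
send_rows(motion=[{"claw": 255,"travel": [0,0,0],"roll": 1},{"claw": 120,"travel": [0,0,0],"roll": 1},{"claw": 120,"travel": [0,0,0],"roll": 1},{"claw": 120,"travel": [0,0,0],"roll": 1},{"claw": 120,"travel": [0,0,-30],"roll": 1},{"claw": 120,"travel": [0,0,-70],"roll": 1},{"claw": 120,"travel": [0,0,-110],"roll": 1},{"claw": 120,"travel": [40,5,-130],"roll": 1},{"claw": 60,"travel": [80,20,-130],"roll": 1},{"claw": 60,"travel": [110,50,-130],"roll": 1},{"claw": 60,"travel": [120,90,-130],"roll": 1},{"claw": 60,"travel": [120,90,-130],"roll": 1}])

```text
clock: 7.15
ee_pos: [0.5597, -0.0922, 0.3667]
tcp_rot: [-179.8, 0.6, -173.3]
wrist_force: [-0.2, -1.6, 0.2]
width: 0.764
```

```bash
python3 - <<'E'
from h import *
im=grab('side'); W=im['W']; g=im['pixels'].astype(int)
m=(W[...,2]>.076)&(W[...,2]<.095)&(abs(W[...,0]-.69)<.035)&(abs(W[...,1]+.17)<.035); q=W[m]
_,_,vt=np.linalg.svd(q[:,:2]-q[:,:2].mean(0)); print('bar',m.sum(),np.degrees(np.arctan2(vt[0,1],vt[0,0])).round(1))
m2=m&(g.mean(-1)>90); print('mark',m2.sum(),W[m2].mean(0) if m2.any() else '', 'centre',q.mean(0))
for hx,hy in((.5837,-.006),(.567,-.296)):
    m=(g[...,0]-g[...,2]>110)&(g[...,0]-g[...,1]>60)&(abs(W[...,0]-hx)<.06)&(abs(W[...,1]-hy)<.06)&(W[...,2]>.015); v,u=np.nonzero(m); print('head',m.sum(),u.mean(),v.mean(),W[m].mean(0).round(4))
save(im,'a2.png')
plan([(.584,-.006,.33,178),(.584,-.006,.178,178),(.567,-.296,.178,176)])
E
```

```text
bar 185 -174.3
mark 44 [ 0.68616183 -0.16793781  0.08412001] centre [ 0.68949233 -0.17232296  0.08257949]
head 146 309.63698630136986 255.06849315068493 [ 0.5881 -0.0177  0.0403]
head 207 353.33816425120773 373.8164251207729 [ 0.5632 -0.3057  0.0276]
t 7.2 tcp [ 0.5607 -0.0936  0.3667] rot [-179.8    0.6 -173.3] F [ 0.5  0.  -0.5] w 0.766 q [ -17.    9.   87.    0.   84. -114.]
(0.584, -0.006, 0.33, 178) -> [-33.   84.4  36.7] roll -351.3
(0.584, -0.006, 0.178, 178) -> [-31.5  84.9 188.7] roll -351.3
(0.567, -0.296, 0.178, 176) -> [  19.2 -201.1  189.2] roll -349.3
```

View pics/a2.png

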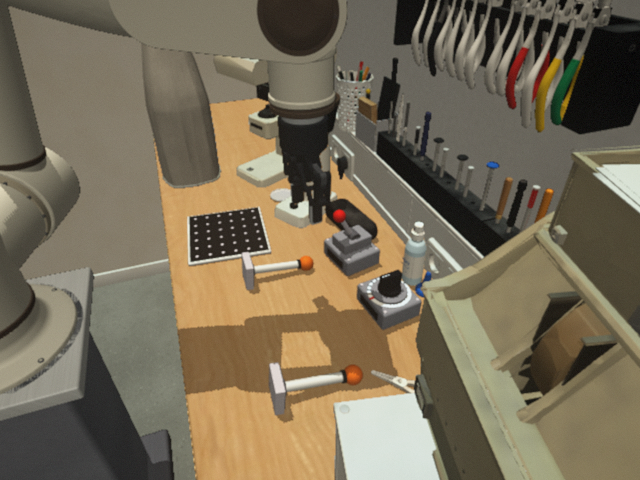

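The view shows the knob bar, at (390,285), pointing along the box toward the red tick. Its fitted direction of 185.7° matches the box's roughly 187° zero. Both posts are where they were. Now go over post 1's head.

Emit:
send_rows(motion=[{"claw": 60,"travel": [-12,35,10],"roll": 5},{"claw": 60,"travel": [-30,84.6,30],"roll": 8.5},{"claw": 60,"travel": [-30,84.6,60],"roll": 8.5},{"claw": 60,"travel": [-30,84.6,90],"roll": 8.5},{"claw": 60,"travel": [-30,84.6,120],"roll": 8.5},{"claw": 60,"travel": [-30,84.6,145],"roll": 8.5},{"claw": 60,"travel": [-30,84.6,160],"roll": 8.5},{"claw": 60,"travel": [-30,84.6,160],"roll": 8.5}])

```text
clock: 8.0
ee_pos: [0.5822, -0.0068, 0.2049]
tcp_rot: [-179.9, 0.4, 178.2]
wrist_force: [0.3, -0.1, 0.7]
width: 0.766
```

```bash
python3 - <<'E'
from h import *
plan([(.582,-.006,.176,178.3)])
im=grab('side'); save(im,'a3.png',(230,160,410,310),4)
E
```

```text
t 8.0 tcp [ 0.5822 -0.0068  0.2049] rot [-179.9    0.4  178.2] F [ 0.3 -0.1  0.7] w 0.766 q [ -8.  18.  96.  -0.  66. -96.]
(0.582, -0.006, 0.176, 178.3) -> [ 0.4  0.9 28.9] roll -0.1
```

View pics/a3.png

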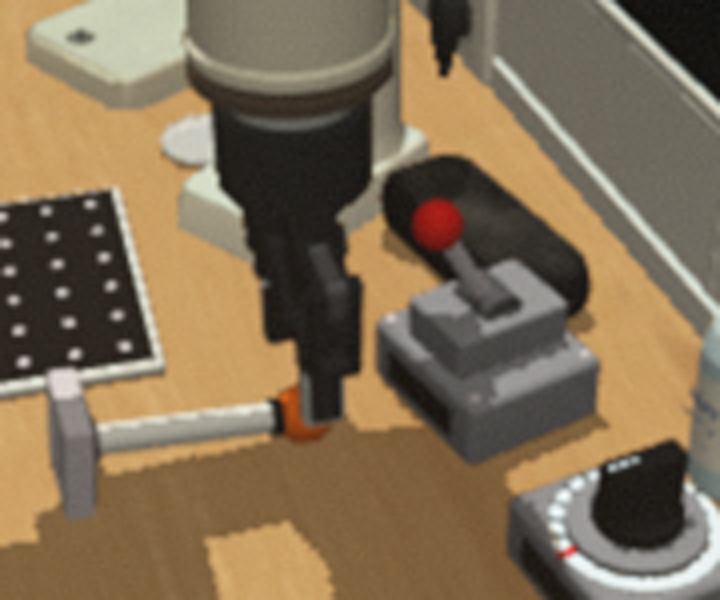

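The fingers straddle the orange head at crop (300,415), the lever ball at (437,225) is clear of the gripper, and the knob's mark is toward the red tick. Go down and close.

Emit:
send_rows(motion=[{"claw": 60,"travel": [0.3,0.8,12],"roll": 0},{"claw": 60,"travel": [0.3,0.8,22],"roll": 0},{"claw": 60,"travel": [0.3,0.8,28],"roll": 0},{"claw": 60,"travel": [0.3,0.8,28],"roll": 0},{"claw": 255,"travel": [0.3,0.8,28],"roll": 0},{"claw": 255,"travel": [0.3,0.8,28],"roll": 0},{"claw": 255,"travel": [0.3,0.8,28],"roll": 0},{"claw": 255,"travel": [0.3,0.8,28],"roll": 0},{"claw": 255,"travel": [0.3,0.8,28],"roll": 0}])

```text
clock: 8.95
ee_pos: [0.5827, -0.0061, 0.1792]
tcp_rot: [-179.9, 0.6, 178.2]
wrist_force: [-1.2, -0.6, 6.2]
width: 0.338
```

```bash
python3 - <<'E'
from h import *
plan([(.582,-.006,.176,178.3)])
# arc: pivot at foot edge xe, head rel radius
xe=.5837-.130; p=bot.observe()['ee_pos']
for a in np.radians(np.arange(5,96,5)):
    # stem elevation a, pivot bottom edge: head = xe + 130cos a - 27 sin a ; z=130 sin a+27 cos a
    print(round(np.degrees(a)),'toolx',round(-1000*(130*np.cos(a)-27*np.sin(a)-130)/1000,0),'up',round(130*np.sin(a)+27*np.cos(a)-16,0))
E
```

```text
t 8.95 tcp [ 0.5827 -0.0061  0.1792] rot [-179.9    0.6  178.2] F [-1.2 -0.6  6.2] w 0.338 q [ -8.  19.  97.  -0.  63. -96.]
(0.582, -0.006, 0.176, 178.3) -> [0.8 0.  3.2] roll -0.1
5 toolx 3.0 up 22.0
10 toolx 7.0 up 33.0
15 toolx 11.0 up 44.0
20 toolx 17.0 up 54.0
25 toolx 24.0 up 63.0
30 toolx 31.0 up 72.0
35 toolx 39.0 up 81.0
40 toolx 48.0 up 88.0
45 toolx 57.0 up 95.0
50 toolx 67.0 up 101.0
55 toolx 78.0 up 106.0
60 toolx 88.0 up 110.0
65 toolx 100.0 up 113.0
70 toolx 111.0 up 115.0
75 toolx 122.0 up 117.0
80 toolx 134.0 up 117.0
85 toolx 146.0 up 116.0
90 toolx 157.0 up 114.0
95 toolx 168.0 up 111.0
```

Gripped: width 0.338 matches the ball, in the same ratio as the knob. Tip the post up along the arc about the foot edge.

Emit:
send_rows(motion=[{"claw": 255,"travel": [0,0,-9],"roll": 0},{"claw": 255,"travel": [2,0,-20],"roll": 0},{"claw": 255,"travel": [6,0,-33],"roll": 0},{"claw": 255,"travel": [11,0,-44],"roll": 0},{"claw": 255,"travel": [17,0,-54],"roll": 0},{"claw": 255,"travel": [24,0,-64],"roll": 0},{"claw": 255,"travel": [31,0,-73],"roll": 0},{"claw": 255,"travel": [39,0,-82],"roll": 0},{"claw": 255,"travel": [48,0,-89],"roll": 0},{"claw": 255,"travel": [57,0,-96],"roll": 0},{"claw": 255,"travel": [67,0,-102],"roll": 0},{"claw": 255,"travel": [78,0,-107],"roll": 0},{"claw": 255,"travel": [88,0,-111],"roll": 0},{"claw": 255,"travel": [100,0,-114],"roll": 0},{"claw": 255,"travel": [111,0,-117],"roll": 0},{"claw": 255,"travel": [122,0,-119],"roll": 0},{"claw": 255,"travel": [134,0,-121],"roll": 0},{"claw": 255,"travel": [145,0,-124],"roll": 0},{"claw": 255,"travel": [150,0,-130],"roll": 0},{"claw": 255,"travel": [150,0,-137],"roll": 0}])

```text
clock: 10.95
ee_pos: [0.4308, -0.001, 0.3153]
tcp_rot: [-179.9, 0.6, 178.2]
wrist_force: [-0.7, 0.6, -3.8]
width: 0.322
```

```bash
python3 - <<'E'
from h import *
im=grab('side'); save(im,'a4.png',(120,120,440,360),2.4)
plan([(.446+.045*np.cos(np.radians(-5.4)),.170+.045*np.sin(np.radians(-5.4)),.34,174.6)])
E
```

```text
t 11.0 tcp [ 0.4315 -0.001   0.3166] rot [-179.9    0.7  178.2] F [ 0.4  1.  -0.6] w 0.325 q [-10.  -6. 108.  -0.  78. -99.]
(np.float64(0.49080028840713863), np.float64(0.16576512590066686), 0.34, 174.6) -> [-54.3 168.6 -23.2] roll 3.6
```

View pics/a4.png

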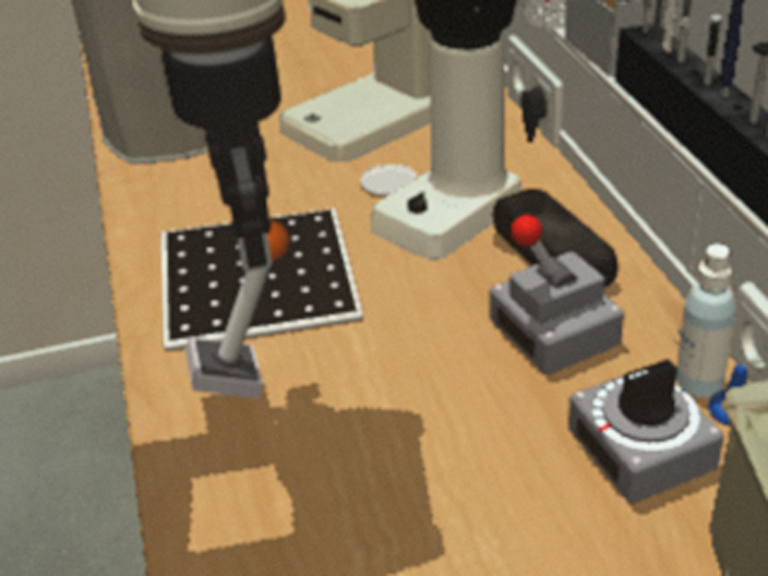

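The post hangs from the head at crop (270,240), with its foot at (225,365). It is tilted about 25° toward the robot, possibly still swinging. Raise it, let it settle, and measure the lean.

Emit:
send_rows(motion=[{"claw": 255,"travel": [0,0,-5],"roll": 0},{"claw": 255,"travel": [0,0,-12],"roll": 0},{"claw": 255,"travel": [0,0,-18],"roll": 0},{"claw": 255,"travel": [0,0,-20],"roll": 0},{"claw": 255,"travel": [0,0,-20],"roll": 0},{"claw": 255,"travel": [0,0,-20],"roll": 0},{"claw": 255,"travel": [0,0,-20],"roll": 0},{"claw": 255,"travel": [0,0,-20],"roll": 0}])

```text
clock: 11.8
ee_pos: [0.4312, -0.001, 0.3364]
tcp_rot: [-179.9, 0.7, 178.2]
wrist_force: [0.6, -0.2, -2.8]
width: 0.323
```

```bash
cat >> h.py <<'E'
def lean(im,head,down=.115):
    """stem axis under a head (world): line through side-view points of the stem and its pale pixels"""
    W=im['W']; g=im['pixels'].astype(int); hx,hy,hz=head
    m=(abs(W[...,0]-hx)<.09)&(abs(W[...,1]-hy)<.05)&(W[...,2]<hz-.022)&(W[...,2]>hz-.1)&(g.max(-1)-g.min(-1)<45)&(g.min(-1)>70)
    n,L,st,_=cv2.connectedComponentsWithStats(m.astype(np.uint8)); i=1+st[1:,4].argmax(); q=W[L==i]
    c=np.median(q,0); _,_,vt=np.linalg.svd(q-q.mean(0)); d=vt[0]*np.sign(vt[0,2])
    print('stem px',len(q),'mid',c.round(3),'dir',d.round(3),'lean',np.degrees(np.arccos(d[2])).round(1)); return d
E
python3 - <<'E'
from h import *
plan([(.488,.166,.34,174.6)]); s=bot.observe()['ee_pos']
im=grab('side'); lean(im,s-[0,0,.16])
E
```

```text
t 11.8 tcp [ 0.4312 -0.001   0.3364] rot [-179.9    0.7  178.2] F [ 0.6 -0.2 -2.8] w 0.323 q [-10.  -7. 106.  -0.  80. -99.]
(0.488, 0.166, 0.34, 174.6) -> [-51.5 168.7  -3.4] roll 3.6
stem px 475 mid [ 0.409 -0.009  0.1  ] dir [ 0.589 -0.033  0.808] lean 36.1
```

```bash
python3 - <<'E'
from h import *
im=grab('side'); save(im,'a5.png',(150,150,310,310),4); W=im['W']
g=im['pixels'].astype(int)
m=(g[...,0]-g[...,2]>110)&(g[...,0]-g[...,1]>60)&(W[...,2]>.1)&(abs(W[...,1])<.06)&(abs(W[...,0]-.43)<.06); print('head',m.sum(),np.median(W[m],0))
for z in(.06,.07,.08,.09,.1,.11,.12,.13,.14):
    k=(abs(W[...,2]-z)<.005)&(abs(W[...,0]-.42)<.09)&(abs(W[...,1])<.05); q=W[k]; print(z,k.sum(),np.percentile(q[:,0],[5,50,95]).round(3),np.percentile(q[:,1],[5,50,95]).round(3)) if k.any() else 0
E
```

```text
head 50 [ 0.44948315 -0.01279459  0.18487334]
0.06 149 [0.385 0.414 0.422] [-0.031 -0.028  0.016]
0.07 231 [0.369 0.394 0.412] [-0.031 -0.022  0.017]
0.08 233 [0.372 0.383 0.403] [-0.029 -0.009  0.016]
0.09 42 [0.398 0.405 0.413] [-0.012 -0.01  -0.005]
0.1 41 [0.401 0.408 0.416] [-0.012 -0.009 -0.004]
0.11 43 [0.406 0.413 0.422] [-0.011 -0.009 -0.004]
0.12 44 [0.41  0.416 0.426] [-0.011 -0.009 -0.002]
0.13 46 [0.415 0.421 0.43 ] [-0.011 -0.009 -0.004]
0.14 45 [0.419 0.425 0.435] [-0.011 -0.009 -0.003]
```

View pics/a5.png

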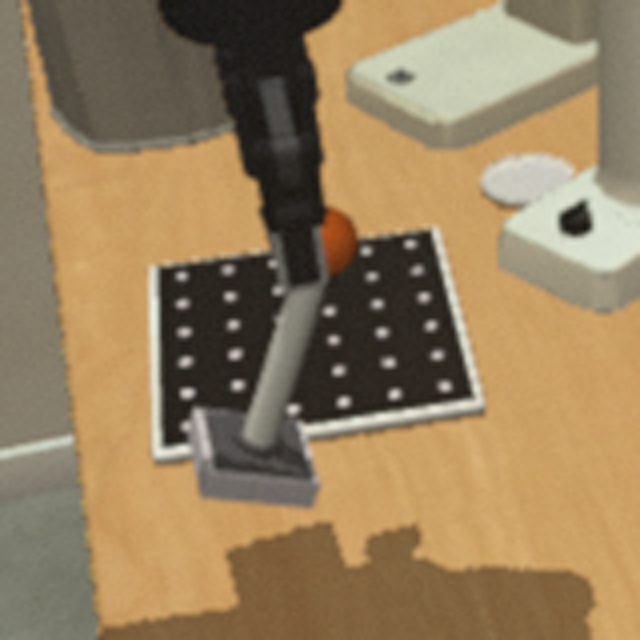

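The post hangs steadily with about 22° of lean. The stem slope is 0.4, and the ball sits about 16 mm ahead of the pad centre, so it slid in the pads. The foot's low edge is near z = 45 mm and x = tcp - 8 mm. I carry it over the plate, touch that edge down and pivot the post upright.

Emit:
send_rows(motion=[{"claw": 255,"travel": [-4,8,0],"roll": 0},{"claw": 255,"travel": [-12,24,0],"roll": 0.5},{"claw": 255,"travel": [-20,41,0],"roll": 1},{"claw": 255,"travel": [-29,58,0],"roll": 1.5},{"claw": 255,"travel": [-38,75,0],"roll": 2},{"claw": 255,"travel": [-46,92,0],"roll": 2.5},{"claw": 255,"travel": [-55,109,0],"roll": 3},{"claw": 255,"travel": [-63,126,0],"roll": 3.6},{"claw": 255,"travel": [-71,143,0],"roll": 3.6},{"claw": 255,"travel": [-79,158,0],"roll": 3.6},{"claw": 255,"travel": [-84.5,169.7,5],"roll": 3.6},{"claw": 255,"travel": [-84.5,169.7,12],"roll": 3.6},{"claw": 255,"travel": [-84.5,169.7,18],"roll": 3.6},{"claw": 255,"travel": [-84.5,169.7,22],"roll": 3.6},{"claw": 255,"travel": [-84.5,169.7,25],"roll": 3.6},{"claw": 255,"travel": [-84.5,169.7,25],"roll": 3.6}])

```text
clock: 13.5
ee_pos: [0.5212, 0.1655, 0.3117]
tcp_rot: [-179.9, 0.7, 174.6]
wrist_force: [-0.6, 0.2, -3.7]
width: 0.323
```

```bash
python3 - <<'E'
from h import *
plan([(.521,.166,.2994,174.6)])
im=grab('side'); W=im['W']; p=bot.observe()['ee_pos']
for z in(.012,.02,.03,.05,.06,.07,.08,.09,.1,.11):
    k=(abs(W[...,2]-z)<.004)&(abs(W[...,0]-p[0])<.09)&(abs(W[...,1]-p[1]+.01)<.04); q=W[k]; print(z,k.sum(),np.percentile(q[:,0],[5,50,95]).round(3),np.percentile(q[:,1],[5,50,95]).round(3)) if k.any() else 0
E
```

```text
t 13.5 tcp [0.5212 0.1655 0.3117] rot [-179.9    0.7  174.6] F [-0.6  0.2 -3.7] w 0.323 q [ 10.   8.  94.  -0.  77. -75.]
(0.521, 0.166, 0.2994, 174.6) -> [ 0.4  0.5 12.3] roll -0.0
0.012 761 [0.436 0.479 0.592] [0.119 0.149 0.189]
0.02 77 [0.573 0.592 0.609] [0.136 0.162 0.191]
0.03 158 [0.492 0.591 0.609] [0.137 0.166 0.192]
0.05 165 [0.46  0.476 0.498] [0.138 0.158 0.188]
0.06 31 [0.464 0.49  0.5  ] [0.152 0.159 0.164]
0.07 21 [0.49  0.496 0.503] [0.157 0.16  0.165]
0.08 22 [0.494 0.5   0.509] [0.156 0.159 0.163]
0.09 25 [0.499 0.503 0.512] [0.156 0.159 0.163]
0.1 25 [0.502 0.508 0.517] [0.155 0.158 0.163]
0.11 26 [0.507 0.513 0.521] [0.156 0.158 0.164]
```

Emit:
send_rows(motion=[{"claw": 255,"travel": [0,0,4],"roll": 0},{"claw": 255,"travel": [0,0,8],"roll": 0},{"claw": 255,"travel": [0,0,10],"roll": 0},{"claw": 255,"travel": [0,0,12],"roll": 0},{"claw": 255,"travel": [0,0,13],"roll": 0},{"claw": 255,"travel": [0,0,13],"roll": 0}])

```text
clock: 14.15
ee_pos: [0.5217, 0.1655, 0.2996]
tcp_rot: [-179.9, 0.8, 174.6]
wrist_force: [0.6, -1.2, 2.4]
width: 0.323
```

Emit:
send_rows(motion=[{"claw": 255,"travel": [4,0,0],"roll": 0},{"claw": 255,"travel": [9,0,0],"roll": 0},{"claw": 255,"travel": [14,0,0],"roll": 0},{"claw": 255,"travel": [19,0,0],"roll": 0},{"claw": 255,"travel": [24,0,0],"roll": 0},{"claw": 255,"travel": [29,0,0],"roll": 0},{"claw": 255,"travel": [33,0,0],"roll": 0},{"claw": 255,"travel": [37,0,0],"roll": 0},{"claw": 255,"travel": [37,0,0],"roll": 0}])

```text
clock: 15.05
ee_pos: [0.4842, 0.1691, 0.2989]
tcp_rot: [-179.9, 0.7, 174.6]
wrist_force: [-1.2, 0.5, -0.6]
width: 0.004
```

```bash
python3 - <<'E'
from h import *
plan([(.471,.166,.2994,174.6)])
im=grab('side'); W=im['W']; p=bot.observe()['ee_pos']
for z in(.016,.024,.03,.04,.05,.06,.07,.08,.09,.1,.11):
    k=(abs(W[...,2]-z)<.004)&(abs(W[...,0]-p[0])<.08)&(abs(W[...,1]-p[1]+.01)<.04); q=W[k]; print(z,k.sum(),np.percentile(q[:,0],[5,50,95]).round(3),np.percentile(q[:,1],[5,50,95]).round(3)) if k.any() else 0
E
```

```text
t 15.05 tcp [0.4842 0.1691 0.2989] rot [-179.9    0.7  174.6] F [-1.2  0.5 -0.6] w 0.004 q [ 11.   5.  99.  -0.  75. -74.]
(0.471, 0.166, 0.2994, 174.6) -> [12.8 -4.4 -0.7] roll -0.0
0.016 54 [0.419 0.491 0.514] [0.129 0.14  0.178]
0.024 134 [0.455 0.496 0.508] [0.137 0.144 0.184]
0.03 160 [0.456 0.482 0.503] [0.138 0.149 0.182]
0.04 61 [0.46  0.474 0.491] [0.145 0.161 0.182]
0.05 21 [0.481 0.487 0.495] [0.157 0.161 0.163]
0.06 23 [0.483 0.489 0.498] [0.157 0.161 0.166]
0.07 21 [0.486 0.492 0.499] [0.158 0.16  0.163]
0.08 25 [0.489 0.495 0.503] [0.157 0.16  0.165]
0.09 23 [0.491 0.496 0.504] [0.157 0.16  0.165]
0.1 22 [0.493 0.499 0.507] [0.158 0.16  0.165]
0.11 24 [0.495 0.501 0.51 ] [0.157 0.159 0.164]
```

The ball slid out of the pads (width 0). The post leans about 13° against the shut fingers, and its low centre of mass is on the upright side. Back the fingers away slowly so that it settles flat.

Emit:
send_rows(motion=[{"claw": 255,"travel": [3,0,0],"roll": 0},{"claw": 255,"travel": [6,0,0],"roll": 0},{"claw": 255,"travel": [9,0,0],"roll": 0},{"claw": 255,"travel": [12,0,0],"roll": 0},{"claw": 255,"travel": [15,0,0],"roll": 0},{"claw": 255,"travel": [18,0,0],"roll": 0},{"claw": 255,"travel": [22,0,0],"roll": 0},{"claw": 255,"travel": [27,0,0],"roll": 0},{"claw": 255,"travel": [34,0,0],"roll": 0},{"claw": 255,"travel": [42,0,0],"roll": 0},{"claw": 255,"travel": [50,0,0],"roll": 0},{"claw": 255,"travel": [55,0,-20],"roll": 0},{"claw": 60,"travel": [55,0,-60],"roll": 0},{"claw": 60,"travel": [55,0,-60],"roll": 0}])

```text
clock: 16.5
ee_pos: [0.429, 0.1747, 0.3628]
tcp_rot: [180.0, 1.1, 174.6]
wrist_force: [0.9, 0.3, -1.2]
width: 0.332
```

```bash
cat >> h.py <<'E'
def heads(im,cx=None):
    W=im['W']; g=im['pixels'].astype(int); hsv=cv2.cvtColor(im['pixels'],cv2.COLOR_RGB2HSV).astype(int)
    m=(hsv[...,0]>4)&(hsv[...,0]<14)&(hsv[...,1]>190)&(hsv[...,2]>120)&(W[...,2]>.012)&(W[...,2]<.3)&(W[...,0]>.25)&(W[...,0]<.7)&(abs(W[...,1])<.4)
    n,L,st,c=cv2.connectedComponentsWithStats(m.astype(np.uint8)); cam=-im['R'].T@im['t']
    for i in range(1,n):
        if st[i,4]>25:
            q=np.median(W[L==i],0); d=(q-cam)/np.linalg.norm(q-cam); print('head px',c[i].round(1),st[i,4],'centre~',(q+.0125*d).round(4))
E
python3 - <<'E'
from h import *
plan([(.471,.166,.2994,174.6)])
im=grab('side'); save(im,'a6.png',(120,120,440,420),2); heads(im); W=im['W']
for z in(.016,.024,.03,.04,.06,.08,.1,.11):
    k=(abs(W[...,2]-z)<.004)&(abs(W[...,0]-.49)<.05)&(abs(W[...,1]-.16)<.04); q=W[k]; print(z,k.sum(),np.percentile(q[:,0],[5,50,95]).round(3),np.percentile(q[:,1],[5,50,95]).round(3)) if k.any() else 0
print('top'); heads(grab('top'))
E
```

```text
t 16.5 tcp [0.429  0.1747 0.3628] rot [180.    1.1 174.6] F [ 0.9  0.3 -1.2] w 0.332 q [ 13.  -4. 100.  -0.  83. -72.]
(0.471, 0.166, 0.2994, 174.6) -> [-41.4  -4.8  64.2] roll -0.0
head px [234.2 180.2] 113 centre~ [0.4796 0.1664 0.1407]
head px [353.2 373.9] 243 centre~ [ 0.5661 -0.2995  0.0177]
0.016 75 [0.452 0.477 0.504] [0.131 0.14  0.157]
0.024 276 [0.454 0.477 0.504] [0.139 0.155 0.187]
0.03 76 [0.461 0.478 0.499] [0.143 0.159 0.183]
0.04 20 [0.472 0.479 0.487] [0.157 0.16  0.164]
0.06 19 [0.473 0.479 0.486] [0.157 0.161 0.165]
0.08 25 [0.473 0.479 0.487] [0.157 0.16  0.164]
0.1 25 [0.472 0.479 0.486] [0.157 0.159 0.166]
0.11 24 [0.472 0.479 0.485] [0.157 0.16  0.163]
top
head px [416.6 263.2] 79 centre~ [ 0.5677 -0.2964  0.0162]
```

View pics/a6.png

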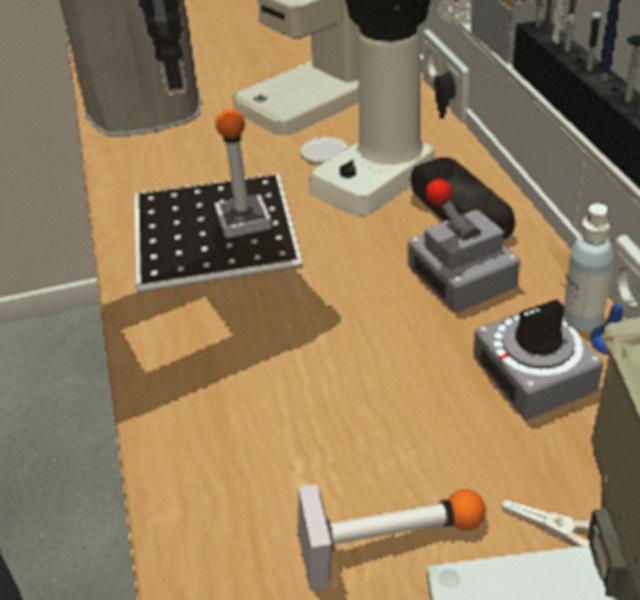

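Post 1 stands plumb on the plate: crop (230,125) head over (243,215) foot, with stem x constant at 0.479 from z = 0.04 to 0.11. It is about (0.034, -0.001) in the plate frame. Post 2 is unchanged. Next I plan the approach to it.

```bash
python3 - <<'E'
from h import *
plan([(.567,-.296,.363,176),(.567,-.296,.205,176),(.567,-.296,.178,176)])
T=dict(np.load('top0.npz')); W=T['W']; m=(abs(W[...,0]-.55)<.08)&(W[...,1]<-.33)&(W[...,1]>-.45)&(W[...,2]>.012); q=W[m]; print(q[:,1].max() if m.any() else '')
E
```

```text
t 16.6 tcp [0.4287 0.1745 0.3589] rot [-179.9    0.8  174.6] F [-0.4  1.1 -0.7] w 0.508 q [ 13.  -4. 101.  -0.  82. -72.]
(0.567, -0.296, 0.363, 176) -> [-182.2 -455.3   -1. ] roll -1.4
(0.567, -0.296, 0.205, 176) -> [-179.9 -455.2  157. ] roll -1.4
(0.567, -0.296, 0.178, 176) -> [-179.5 -455.2  184. ] roll -1.4
-0.3300623794660111
```

Emit:
send_rows(motion=[{"claw": 60,"travel": [0,-15,-2],"roll": 0},{"claw": 60,"travel": [-10,-50,-4],"roll": 0},{"claw": 60,"travel": [-25,-90,-4],"roll": 0},{"claw": 60,"travel": [-42,-130,-4],"roll": 0},{"claw": 60,"travel": [-60,-170,-4],"roll": -1.4},{"claw": 60,"travel": [-78,-210,-4],"roll": -1.4},{"claw": 60,"travel": [-96,-250,-4],"roll": -1.4},{"claw": 60,"travel": [-114,-290,-4],"roll": -1.4},{"claw": 60,"travel": [-132,-330,-4],"roll": -1.4},{"claw": 60,"travel": [-148,-370,-4],"roll": -1.4},{"claw": 60,"travel": [-164,-410,0],"roll": -1.4},{"claw": 60,"travel": [-176,-440,20],"roll": -1.4},{"claw": 60,"travel": [-180,-455,50],"roll": -1.4},{"claw": 60,"travel": [-180,-455,85],"roll": -1.4},{"claw": 60,"travel": [-180,-455,120],"roll": -1.4},{"claw": 60,"travel": [-180,-455,150],"roll": -1.4},{"claw": 60,"travel": [-180,-455,157],"roll": -1.4},{"claw": 60,"travel": [-180,-455,157],"roll": -1.4}])

```text
clock: 18.4
ee_pos: [0.5668, -0.2955, 0.2038]
tcp_rot: [-180.0, 0.7, 176.0]
wrist_force: [-0.7, -0.7, 0.4]
width: 0.765
```

```bash
python3 - <<'E'
from h import *
im=grab('side'); save(im,'a7.png',(240,290,440,440),4); heads(im)
heads(grab('top')); plan([(.567,-.296,.178,176)])
E
```

```text
head px [350.6 373.5] 129 centre~ [ 0.562  -0.2982  0.0192]
head px [227.5 289.6] 106 centre~ [0.4808 0.1679 0.1384]
t 18.5 tcp [ 0.5674 -0.2959  0.2063] rot [-179.9    0.9  176. ] F [ 0.8 -0.5  1. ] w 0.766 q [ -35.   24.   87.    0.   68. -121.]
(0.567, -0.296, 0.178, 176) -> [ 0.8 -0.1 28.3] roll -0.0
```

View pics/a7.png

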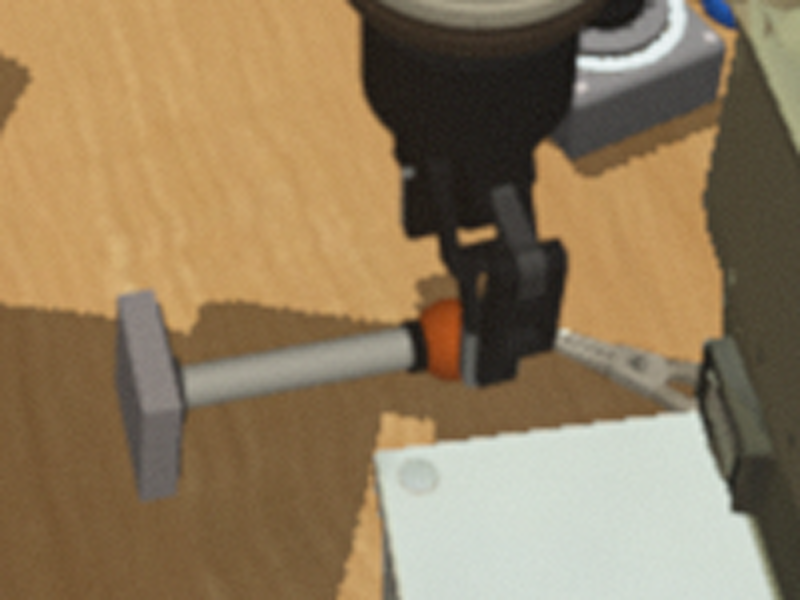

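The fingers straddle the orange head at crop (445,340) and the pliers at (620,360) are clear. Descend and close.

Emit:
send_rows(motion=[{"claw": 60,"travel": [0.5,0,12],"roll": 0},{"claw": 60,"travel": [0.5,0,22],"roll": 0},{"claw": 60,"travel": [0.5,0,29],"roll": 0},{"claw": 60,"travel": [0.5,0,29],"roll": 0},{"claw": 255,"travel": [0.5,0,29],"roll": 0},{"claw": 255,"travel": [0.5,0,29],"roll": 0},{"claw": 255,"travel": [0.5,0,29],"roll": 0},{"claw": 255,"travel": [0.5,0,29],"roll": 0},{"claw": 255,"travel": [0.5,0,29],"roll": 0}])

```text
clock: 19.4
ee_pos: [0.5675, -0.2961, 0.178]
tcp_rot: [-179.9, 1.0, 176.0]
wrist_force: [-1.1, 0.2, 6.5]
width: 0.337
```

Emit:
send_rows(motion=[{"claw": 255,"travel": [0,0,-6],"roll": 0},{"claw": 255,"travel": [1,0,-13],"roll": 0},{"claw": 255,"travel": [3,0,-20],"roll": 0},{"claw": 255,"travel": [5,0,-27],"roll": 0},{"claw": 255,"travel": [7,0,-33],"roll": 0},{"claw": 255,"travel": [9,0,-39],"roll": 0},{"claw": 255,"travel": [11,0,-44],"roll": 0},{"claw": 255,"travel": [14,0,-49],"roll": 0},{"claw": 255,"travel": [17,0,-54],"roll": 0},{"claw": 255,"travel": [20,0,-59],"roll": 0},{"claw": 255,"travel": [24,0,-64],"roll": 0},{"claw": 255,"travel": [28,0,-68],"roll": 0},{"claw": 255,"travel": [31,0,-72],"roll": 0},{"claw": 255,"travel": [31,0,-72],"roll": 0}])

```text
clock: 20.8
ee_pos: [0.5351, -0.2937, 0.2501]
tcp_rot: [-179.8, 1.0, 176.0]
wrist_force: [0.2, 0.4, -3.0]
width: 0.337
```

```bash
python3 - <<'E'
from h import *
plan([]); im=grab('side'); heads(im); p=bot.observe()['ee_pos']; W=im['W']
for z in(.01,.03,.045,.055,.065,.075,.085):
    k=(abs(W[...,2]-z)<.004)&(W[...,0]<p[0]+.01)&(W[...,0]>.38)&(abs(W[...,1]-p[1])<.04); q=W[k]; print(z,k.sum(),np.percentile(q[:,0],[5,50,95]).round(3)) if k.any() else 0
E
```

```text
t 20.8 tcp [ 0.5351 -0.2937  0.2501] rot [-179.8    1.   176. ] F [ 0.2  0.4 -3. ] w 0.337 q [ -36.   18.   89.    0.   72. -122.]
head px [329.4 348.1] 36 centre~ [ 0.5278 -0.2911  0.0874]
0.01 45 [0.432 0.443 0.448]
0.03 94 [0.422 0.436 0.443]
0.045 286 [0.412 0.433 0.459]
0.055 379 [0.415 0.423 0.475]
0.065 115 [0.476 0.486 0.502]
0.075 127 [0.493 0.504 0.521]
0.085 119 [0.511 0.52  0.536]
```

The grip is holding (width 0.337) and the stem is at 30° as planned. Continue the arc slowly.

Emit:
send_rows(motion=[{"claw": 255,"travel": [4,0,-5],"roll": 0},{"claw": 255,"travel": [8,0,-9],"roll": 0},{"claw": 255,"travel": [12,0,-13],"roll": 0},{"claw": 255,"travel": [17,0,-17],"roll": 0},{"claw": 255,"travel": [22,0,-20],"roll": 0},{"claw": 255,"travel": [27,0,-23],"roll": 0},{"claw": 255,"travel": [32,0,-26],"roll": 0},{"claw": 255,"travel": [37,0,-29],"roll": 0},{"claw": 255,"travel": [42,0,-32],"roll": 0},{"claw": 255,"travel": [47,0,-34],"roll": 0},{"claw": 255,"travel": [52,0,-36],"roll": 0},{"claw": 255,"travel": [58,0,-38],"roll": 0},{"claw": 255,"travel": [64,0,-40],"roll": 0},{"claw": 255,"travel": [70,0,-41],"roll": 0},{"claw": 255,"travel": [76,0,-42],"roll": 0},{"claw": 255,"travel": [82,0,-43],"roll": 0},{"claw": 255,"travel": [88,0,-44],"roll": 0},{"claw": 255,"travel": [94,0,-45],"roll": 0},{"claw": 255,"travel": [98,0,-46],"roll": 0},{"claw": 255,"travel": [98,0,-46],"roll": 0}])

```text
clock: 22.85
ee_pos: [0.4363, -0.2866, 0.2943]
tcp_rot: [-179.8, 1.0, 176.0]
wrist_force: [0.3, -0.5, -3.6]
width: 0.338
```

```bash
python3 - <<'E'
from h import *
plan([]); im=grab('side'); heads(im); p=bot.observe()['ee_pos']; W=im['W']
for z in(.01,.02,.03,.045,.055,.065,.075,.085,.1,.11):
    k=(abs(W[...,2]-z)<.004)&(W[...,0]<p[0]+.04)&(W[...,0]>.34)&(abs(W[...,1]-p[1])<.04); q=W[k]; print(z,k.sum(),np.percentile(q[:,0],[5,50,95]).round(3)) if k.any() else 0
E
```

```text
t 22.85 tcp [ 0.4363 -0.2866  0.2943] rot [-179.8    1.   176. ] F [ 0.3 -0.5 -3.6] w 0.338 q [ -42.    6.   99.    0.   75. -128.]
0.03 14 [0.354 0.357 0.362]
0.045 140 [0.345 0.362 0.367]
0.055 135 [0.342 0.354 0.36 ]
0.065 248 [0.343 0.349 0.362]
0.075 155 [0.34  0.36  0.375]
0.085 87 [0.37  0.377 0.389]
0.1 91 [0.388 0.395 0.408]
0.11 95 [0.399 0.407 0.42 ]
```

The width still reads 0.338, but the stem slope is about 1.2, so the lean is near 50°. The pads hold the ball too stiffly for it to swing and the foot has left the bench, low (its centre is under 0.06 m). I keep it low, add a few mm of room, and ease the grip so that it can swing plumb.

Emit:
send_rows(motion=[{"claw": 255,"travel": [0,0,-5],"roll": 0},{"claw": 220,"travel": [0,0,-8],"roll": 0},{"claw": 200,"travel": [0,0,-8],"roll": 0},{"claw": 190,"travel": [0,0,-8],"roll": 0},{"claw": 190,"travel": [0,0,-8],"roll": 0},{"claw": 182,"travel": [0,0,-8],"roll": 0},{"claw": 182,"travel": [0,0,-8],"roll": 0}])

```text
clock: 23.6
ee_pos: [0.4365, -0.2866, 0.3021]
tcp_rot: [-179.8, 1.0, 176.0]
wrist_force: [0.4, 1.1, -3.8]
width: 0.339
```

```bash
cat >> h.py <<'E'
def slices(im,zs,xr,yc):
    W=im['W']
    for z in zs:
        k=(abs(W[...,2]-z)<.004)&(W[...,0]>xr[0])&(W[...,0]<xr[1])&(abs(W[...,1]-yc)<.045); q=W[k]
        if k.any(): print(z,k.sum(),np.percentile(q[:,0],[5,50,95]).round(3),np.percentile(q[:,1],[5,50,95]).round(3))
E
python3 - <<'E'
from h import *
plan([]); im=grab('side'); p=bot.observe()['ee_pos']; slices(im,(.01,.02,.03,.045,.06,.075,.085,.1,.11),(.3,p[0]+.04),p[1])
E
```

```text
t 23.6 tcp [ 0.4365 -0.2866  0.3021] rot [-179.8    1.   176. ] F [ 0.4  1.1 -3.8] w 0.339 q [ -42.    5.   98.    0.   76. -128.]
0.045 84 [0.35  0.365 0.369] [-0.312 -0.309 -0.276]
0.06 134 [0.339 0.356 0.361] [-0.311 -0.306 -0.262]
0.075 425 [0.325 0.345 0.361] [-0.309 -0.29  -0.262]
0.085 347 [0.33  0.337 0.375] [-0.307 -0.288 -0.26 ]
0.1 96 [0.379 0.386 0.4  ] [-0.294 -0.291 -0.283]
0.11 90 [0.391 0.399 0.411] [-0.294 -0.292 -0.283]
```

Emit:
send_rows(motion=[{"claw": 177,"travel": [0,0,0],"roll": 0},{"claw": 177,"travel": [0,0,0],"roll": 0},{"claw": 174,"travel": [0,0,0],"roll": 0},{"claw": 174,"travel": [0,0,0],"roll": 0}])

```text
clock: 24.05
ee_pos: [0.4365, -0.2867, 0.3021]
tcp_rot: [-179.8, 1.0, 176.0]
wrist_force: [0.0, -0.5, -3.2]
width: 0.334
```

```bash
python3 - <<'E'
from h import *
plan([]); im=grab('side'); p=bot.observe()['ee_pos']; slices(im,(.045,.06,.085,.1,.11),(.3,p[0]+.04),p[1])
E
```

```text
t 24.05 tcp [ 0.4365 -0.2867  0.3021] rot [-179.8    1.   176. ] F [ 0.  -0.5 -3.2] w 0.334 q [ -42.    5.   98.    0.   76. -128.]
0.045 80 [0.35  0.365 0.369] [-0.312 -0.31  -0.278]
0.06 140 [0.34  0.356 0.361] [-0.311 -0.306 -0.261]
0.085 351 [0.33  0.337 0.376] [-0.307 -0.288 -0.261]
0.1 96 [0.379 0.386 0.399] [-0.294 -0.29  -0.282]
0.11 93 [0.392 0.399 0.411] [-0.294 -0.291 -0.284]
```

Emit:
send_rows(motion=[{"claw": 172,"travel": [0,0,0],"roll": 0},{"claw": 172,"travel": [0,0,0],"roll": 0},{"claw": 171,"travel": [0,0,0],"roll": 0},{"claw": 171,"travel": [0,0,0],"roll": 0},{"claw": 171,"travel": [0,0,0],"roll": 0}])

```text
clock: 24.6
ee_pos: [0.4364, -0.2866, 0.3021]
tcp_rot: [-179.8, 1.0, 176.0]
wrist_force: [0.0, 0.6, -2.0]
width: 0.339
```

```bash
python3 - <<'E'
from h import *
plan([]); im=grab('side'); p=bot.observe()['ee_pos']; slices(im,(.03,.045,.06,.085,.1,.11),(.3,p[0]+.04),p[1])
E
```

```text
t 24.6 tcp [ 0.4364 -0.2866  0.3021] rot [-179.8    1.   176. ] F [ 0.   0.6 -2. ] w 0.339 q [ -42.    5.   98.    0.   76. -128.]
0.045 84 [0.35  0.366 0.369] [-0.312 -0.309 -0.277]
0.06 134 [0.339 0.356 0.362] [-0.311 -0.306 -0.262]
0.085 347 [0.331 0.337 0.376] [-0.307 -0.288 -0.261]
0.1 97 [0.379 0.387 0.399] [-0.293 -0.29  -0.283]
0.11 90 [0.391 0.398 0.411] [-0.294 -0.291 -0.283]
```

Emit:
send_rows(motion=[{"claw": 170,"travel": [0,0,0],"roll": 0},{"claw": 170,"travel": [0,0,0],"roll": 0},{"claw": 169,"travel": [0,0,0],"roll": 0},{"claw": 169,"travel": [0,0,0],"roll": 0}])

```text
clock: 25.05
ee_pos: [0.4365, -0.2866, 0.3022]
tcp_rot: [-179.8, 1.0, 176.0]
wrist_force: [0.4, 0.2, -2.8]
width: 0.338
```

```bash
python3 - <<'E'
from h import *
plan([]); im=grab('side'); p=bot.observe()['ee_pos']; slices(im,(.03,.045,.06,.085,.1,.11),(.3,p[0]+.04),p[1])
E
```

```text
t 25.05 tcp [ 0.4365 -0.2866  0.3022] rot [-179.8    1.   176. ] F [ 0.4  0.2 -2.8] w 0.338 q [ -42.    5.   98.    0.   76. -128.]
0.045 102 [0.351 0.367 0.37 ] [-0.312 -0.309 -0.277]
0.06 141 [0.339 0.356 0.362] [-0.311 -0.306 -0.261]
0.085 274 [0.332 0.338 0.378] [-0.305 -0.289 -0.261]
0.1 92 [0.38  0.388 0.4  ] [-0.294 -0.29  -0.282]
0.11 90 [0.392 0.399 0.411] [-0.294 -0.291 -0.282]
```

Emit:
send_rows(motion=[{"claw": 168,"travel": [0,0,0],"roll": 0},{"claw": 168,"travel": [0,0,0],"roll": 0},{"claw": 168,"travel": [0,0,0],"roll": 0}])

```text
clock: 25.4
ee_pos: [0.4364, -0.2866, 0.3021]
tcp_rot: [-179.8, 1.0, 176.0]
wrist_force: [-0.2, 0.6, -3.6]
width: 0.337
```

```bash
python3 - <<'E'
from h import *
plan([]); im=grab('side'); p=bot.observe()['ee_pos']; slices(im,(.01,.02,.03,.045,.06,.085,.1,.11),(.3,p[0]+.04),p[1])
E
```

```text
t 25.4 tcp [ 0.4364 -0.2866  0.3021] rot [-179.8    1.   176. ] F [-0.2  0.6 -3.6] w 0.337 q [ -42.    5.   98.    0.   76. -128.]
0.01 1 [0.404 0.404 0.404] [-0.314 -0.314 -0.314]
0.02 42 [0.393 0.403 0.413] [-0.316 -0.314 -0.28 ]
0.03 248 [0.377 0.404 0.411] [-0.315 -0.306 -0.277]
0.045 548 [0.363 0.377 0.39 ] [-0.312 -0.292 -0.264]
0.06 53 [0.392 0.397 0.406] [-0.295 -0.293 -0.286]
0.085 50 [0.406 0.41  0.42 ] [-0.296 -0.293 -0.286]
0.1 61 [0.414 0.418 0.428] [-0.296 -0.293 -0.285]
0.11 56 [0.419 0.424 0.432] [-0.296 -0.294 -0.287]
```

It is swinging under the eased grip: the lean has fallen to about 28° and the weight is still held. Give it a little more time.

Emit:
send_rows(motion=[{"claw": 168,"travel": [0,0,0],"roll": 0},{"claw": 168,"travel": [0,0,0],"roll": 0},{"claw": 168,"travel": [0,0,0],"roll": 0},{"claw": 168,"travel": [0,0,0],"roll": 0},{"claw": 168,"travel": [0,0,0],"roll": 0}])

```text
clock: 25.95
ee_pos: [0.4365, -0.2866, 0.3021]
tcp_rot: [-179.8, 1.0, 176.0]
wrist_force: [0.1, -0.4, -2.7]
width: 0.343
```

```bash
python3 - <<'E'
from h import *
plan([(.398,.173,.33,174.6)]); im=grab('side'); p=bot.observe()['ee_pos']; slices(im,(.01,.02,.03,.045,.06,.085,.1,.11),(.3,p[0]+.04),p[1]); heads(im)
E
```

```text
t 25.95 tcp [ 0.4365 -0.2866  0.3021] rot [-179.8    1.   176. ] F [ 0.1 -0.4 -2.7] w 0.343 q [ -42.    5.   98.    0.   76. -128.]
(0.398, 0.173, 0.33, 174.6) -> [ 70.3 455.7 -30.5] roll 1.4
0.01 2 [0.413 0.413 0.413] [-0.315 -0.315 -0.314]
0.02 83 [0.395 0.412 0.42 ] [-0.316 -0.314 -0.271]
0.03 287 [0.377 0.408 0.416] [-0.315 -0.306 -0.276]
0.045 477 [0.37  0.379 0.397] [-0.311 -0.291 -0.265]
0.06 47 [0.398 0.402 0.412] [-0.296 -0.294 -0.286]
0.085 52 [0.41  0.415 0.424] [-0.296 -0.294 -0.286]
0.1 57 [0.417 0.421 0.432] [-0.296 -0.294 -0.287]
0.11 55 [0.422 0.426 0.434] [-0.296 -0.294 -0.286]
```

The lean is down to 25°, well past the balance point, with the low foot edge about 10 mm above the bench. I set that edge down here, release so that the post rocks upright, then regrasp it upright for the carry.

Emit:
send_rows(motion=[{"claw": 180,"travel": [0,0,3],"roll": 0},{"claw": 180,"travel": [0,0,6],"roll": 0},{"claw": 180,"travel": [0,0,8],"roll": 0},{"claw": 180,"travel": [0,0,10],"roll": 0},{"claw": 180,"travel": [0,0,10],"roll": 0}])

```text
clock: 26.5
ee_pos: [0.4368, -0.2868, 0.2923]
tcp_rot: [-179.8, 1.0, 176.0]
wrist_force: [0.1, -0.3, -0.1]
width: 0.339
```

```bash
python3 - <<'E'
from h import *
plan([]); im=grab('side'); p=bot.observe()['ee_pos']; slices(im,(.005,.01,.02,.03,.045,.06,.085,.1,.11),(.3,p[0]+.04),p[1])
E
```

```text
t 26.5 tcp [ 0.4368 -0.2868  0.2923] rot [-179.8    1.   176. ] F [ 0.1 -0.3 -0.1] w 0.339 q [ -42.    6.   99.    1.   74. -128.]
0.005 2537 [0.316 0.374 0.47 ] [-0.329 -0.296 -0.248]
0.01 65 [0.391 0.408 0.419] [-0.316 -0.315 -0.272]
0.02 271 [0.377 0.407 0.415] [-0.315 -0.306 -0.276]
0.03 442 [0.366 0.386 0.4  ] [-0.313 -0.296 -0.263]
0.045 47 [0.394 0.399 0.409] [-0.296 -0.293 -0.287]
0.06 48 [0.402 0.406 0.415] [-0.296 -0.294 -0.287]
0.085 55 [0.414 0.419 0.428] [-0.296 -0.294 -0.287]
0.1 49 [0.422 0.426 0.434] [-0.296 -0.294 -0.288]
0.11 15 [0.425 0.427 0.428] [-0.293 -0.29  -0.285]
```

The weight is now on the bench. Open.

Emit:
send_rows(motion=[{"claw": 160,"travel": [0,0,0],"roll": 0},{"claw": 140,"travel": [0,0,0],"roll": 0},{"claw": 110,"travel": [0,0,0],"roll": 0},{"claw": 80,"travel": [0,0,0],"roll": 0},{"claw": 60,"travel": [0,0,0],"roll": 0},{"claw": 60,"travel": [0,0,0],"roll": 0},{"claw": 60,"travel": [0,0,0],"roll": 0}])

```text
clock: 27.25
ee_pos: [0.4367, -0.2867, 0.2923]
tcp_rot: [-179.8, 1.0, 176.0]
wrist_force: [-0.7, -0.3, -0.3]
width: 0.762
```

```bash
python3 - <<'E'
from h import *
im=grab('side'); p=bot.observe()['ee_pos']; slices(im,(.01,.03,.045,.06,.085,.1,.11),(.3,p[0]+.04),p[1]); heads(im); heads(grab('top'))
plan([(.391,-.285,.298,176)])
E
```

```text
0.01 151 [0.362 0.385 0.412] [-0.316 -0.315 -0.273]
0.03 34 [0.38  0.386 0.394] [-0.297 -0.295 -0.291]
0.045 35 [0.38  0.387 0.393] [-0.297 -0.295 -0.291]
0.06 39 [0.38  0.387 0.394] [-0.296 -0.295 -0.291]
0.085 37 [0.38  0.387 0.394] [-0.297 -0.295 -0.29 ]
0.1 43 [0.38  0.387 0.394] [-0.297 -0.295 -0.291]
0.11 27 [0.381 0.386 0.393] [-0.298 -0.296 -0.293]
head px [230.9 354.2] 373 centre~ [ 0.3872 -0.2885  0.131 ]
head px [227.4 289.5] 110 centre~ [0.4814 0.1688 0.1385]
head px [423.4 331.4] 94 centre~ [ 0.3905 -0.2871  0.1309]
t 27.35 tcp [ 0.4367 -0.2867  0.2923] rot [-179.8    1.   176. ] F [0.5 0.3 0.4] w 0.761 q [ -42.    6.   99.    0.   74. -128.]
(0.391, -0.285, 0.298, 176) -> [45.6 -1.5 -6.5] roll -0.0
```

Post 2 now stands plumb on the bench at (0.389, -0.288). Regrasp its head centrally.

Emit:
send_rows(motion=[{"claw": 60,"travel": [12,-1,0],"roll": 0},{"claw": 60,"travel": [26,-3,0],"roll": 0},{"claw": 60,"travel": [39,-4.5,2],"roll": 0},{"claw": 60,"travel": [47.5,-4.5,4],"roll": 0},{"claw": 60,"travel": [47.5,-4.5,4.5],"roll": 0},{"claw": 60,"travel": [47.5,-4.5,4.5],"roll": 0},{"claw": 255,"travel": [47.5,-4.5,4.5],"roll": 0},{"claw": 255,"travel": [47.5,-4.5,4.5],"roll": 0},{"claw": 255,"travel": [47.5,-4.5,4.5],"roll": 0},{"claw": 255,"travel": [47.5,-4.5,4.5],"roll": 0},{"claw": 255,"travel": [47.5,-4.5,4.5],"roll": 0}])

```text
clock: 28.45
ee_pos: [0.3894, -0.2879, 0.2873]
tcp_rot: [-179.8, 1.0, 176.0]
wrist_force: [-1.1, 1.6, 4.2]
width: 0.339
```

Emit:
send_rows(motion=[{"claw": 255,"travel": [0,0,-8],"roll": 0},{"claw": 255,"travel": [0,0,-20],"roll": 0},{"claw": 255,"travel": [0,0,-32],"roll": 0},{"claw": 255,"travel": [0,0,-40],"roll": 0},{"claw": 255,"travel": [0,0,-40],"roll": 0}])

```text
clock: 28.95
ee_pos: [0.3888, -0.2878, 0.3288]
tcp_rot: [-179.7, 1.1, 176.0]
wrist_force: [0.2, -1.1, -3.6]
width: 0.335
```

```bash
python3 - <<'E'
from h import *
im=grab('side'); p=bot.observe()['ee_pos']; slices(im,(.03,.045,.06,.085,.1,.11,.13,.14),(.3,p[0]+.04),p[1]); heads(im)
plan([(.39,-.05,.328,175),(.398,.173,.328,174.6),(.398,.173,.293,174.6)])
E
```

```text
0.045 105 [0.362 0.387 0.411] [-0.316 -0.315 -0.314]
0.06 979 [0.363 0.385 0.411] [-0.314 -0.296 -0.267]
0.085 40 [0.38  0.387 0.394] [-0.297 -0.296 -0.292]
0.1 41 [0.38  0.387 0.394] [-0.297 -0.295 -0.292]
0.11 46 [0.38  0.387 0.393] [-0.297 -0.295 -0.291]
0.13 40 [0.38  0.387 0.393] [-0.297 -0.295 -0.291]
0.14 25 [0.381 0.387 0.392] [-0.297 -0.296 -0.293]
t 29.0 tcp [ 0.3887 -0.2877  0.3279] rot [-179.8    1.1  176. ] F [-0.3  0.2 -3.8] w 0.344 q [ -46.   -0.  101.    1.   78. -132.]
(0.39, -0.05, 0.328, 175) -> [ 15.4 237.2  -1.4] roll 1.0
(0.398, 0.173, 0.328, 174.6) -> [ 23.  460.2  -2.5] roll 1.4
(0.398, 0.173, 0.293, 174.6) -> [ 23.7 460.4  32.5] roll 1.4
```

The post hangs plumb. Carry it to the plate.

Emit:
send_rows(motion=[{"claw": 255,"travel": [0,6,-2],"roll": 0},{"claw": 255,"travel": [1,20,-2],"roll": 0},{"claw": 255,"travel": [2,42,-2],"roll": 0},{"claw": 255,"travel": [3,68,-2],"roll": 0},{"claw": 255,"travel": [5,96,-2],"roll": 0},{"claw": 255,"travel": [6,124,-2],"roll": 0},{"claw": 255,"travel": [8,152,-2],"roll": 0.5},{"claw": 255,"travel": [9,180,-2],"roll": 0.5},{"claw": 255,"travel": [10,208,-2],"roll": 0.5},{"claw": 255,"travel": [12,236,-2],"roll": 0.5},{"claw": 255,"travel": [13,264,-2],"roll": 1},{"claw": 255,"travel": [15,292,-2],"roll": 1},{"claw": 255,"travel": [16,320,-2],"roll": 1},{"claw": 255,"travel": [18,348,-2],"roll": 1.4},{"claw": 255,"travel": [19,376,-2],"roll": 1.4},{"claw": 255,"travel": [20,402,-2],"roll": 1.4},{"claw": 255,"travel": [22,426,-2],"roll": 1.4},{"claw": 255,"travel": [23,446,-2],"roll": 1.4},{"claw": 255,"travel": [23,458,-2],"roll": 1.4},{"claw": 255,"travel": [23,460,-2],"roll": 1.4}])

```text
clock: 31.0
ee_pos: [0.3975, 0.1739, 0.3273]
tcp_rot: [-179.8, 1.1, 174.7]
wrist_force: [-0.4, -0.5, -3.6]
width: 0.34
```

```bash
python3 - <<'E'
from h import *
plan([(.398,.173,.297,174.6)])
im=grab('side'); save(im,'a8.png',(140,90,340,290),4); p=bot.observe()['ee_pos']; slices(im,(.016,.045,.06,.085,.1,.11,.13),(.34,p[0]+.04),p[1]-.005); heads(im)
E
```

```text
t 31.0 tcp [0.3975 0.1739 0.3273] rot [-179.8    1.1  174.7] F [-0.4 -0.5 -3.6] w 0.34 q [ 14.  -6. 107.  -1.  79. -71.]
(0.398, 0.173, 0.297, 174.6) -> [-0.  -0.7 30.3] roll 0.1
0.016 12 [0.364 0.378 0.431] [0.128 0.161 0.189]
0.045 73 [0.37  0.394 0.419] [0.145 0.147 0.15 ]
0.06 214 [0.373 0.395 0.417] [0.149 0.166 0.193]
0.085 22 [0.388 0.395 0.402] [0.165 0.167 0.171]
0.1 27 [0.389 0.395 0.403] [0.165 0.168 0.172]
0.11 24 [0.389 0.395 0.402] [0.164 0.167 0.17 ]
0.13 28 [0.388 0.395 0.402] [0.164 0.167 0.171]
head px [234.2 180.1] 110 centre~ [0.4796 0.1668 0.141 ]
```

View pics/a8.png

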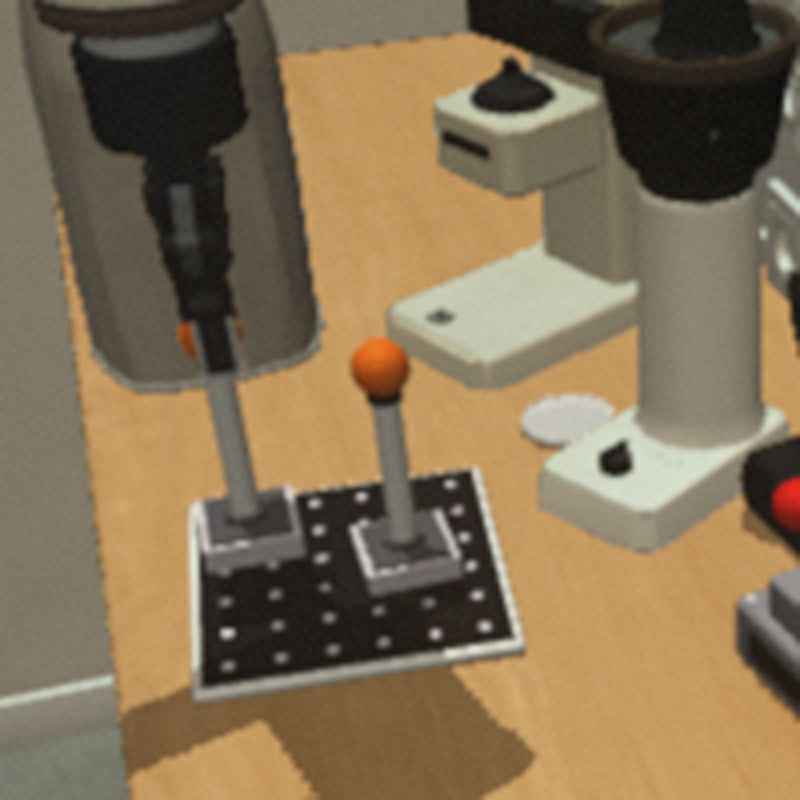

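Post 2 hangs plumb over the plate (crop foot (250,530)), clear of standing post 1 (foot (405,550)). The foot is at z = 0.040, so lower it about 32 mm and release.

Emit:
send_rows(motion=[{"claw": 255,"travel": [0,0,8],"roll": 0},{"claw": 255,"travel": [0,0,18],"roll": 0},{"claw": 255,"travel": [0,0,25],"roll": 0},{"claw": 255,"travel": [0,0,29],"roll": 0},{"claw": 255,"travel": [0,0,31.5],"roll": 0},{"claw": 255,"travel": [0,0,32.5],"roll": 0},{"claw": 255,"travel": [0,0,32.5],"roll": 0},{"claw": 160,"travel": [0,0,32.5],"roll": 0},{"claw": 150,"travel": [0,0,32.5],"roll": 0},{"claw": 120,"travel": [0,0,32.5],"roll": 0},{"claw": 90,"travel": [0,0,32.5],"roll": 0},{"claw": 70,"travel": [0,0,32.5],"roll": 0},{"claw": 60,"travel": [0,0,32.5],"roll": 0},{"claw": 60,"travel": [0,0,15],"roll": 0},{"claw": 60,"travel": [0,0,-15],"roll": 0},{"claw": 60,"travel": [0,0,-45],"roll": 0},{"claw": 60,"travel": [0,0,-70],"roll": 0},{"claw": 60,"travel": [0,0,-70],"roll": 0}])

```text
clock: 32.85
ee_pos: [0.3966, 0.1739, 0.4004]
tcp_rot: [-179.9, 1.3, 174.7]
wrist_force: [0.2, 0.5, -1.1]
width: 0.769
```

```bash
python3 - <<'E'
from h import *
im=grab('side'); heads(im)
for c in(.397,.48): slices(im,(.012,.016,.03,.045,.06,.085,.1,.11),(c-.034,c+.034),.165)
# plate frame
g=im['pixels'].astype(int); W=im['W']
T=grab('top'); heads(T)
# lever ball by ray at z .123 in both views; knob bar
for im in(T,im):
    W=im['W']; h=cv2.cvtColor(im['pixels'],cv2.COLOR_RGB2HSV).astype(int); m=((h[...,0]<4)|(h[...,0]>176))&(h[...,1]>150)&(h[...,2]>90)&(W[...,2]>.1)&(W[...,2]<.16)&(abs(W[...,0]-.65)<.04)
    v,u=np.nonzero(m); d=im['R'].T@np.linalg.solve(im['mtx'],[u.mean(),v.mean(),1]); c=-im['R'].T@im['t']; print('ball',len(u),(c+d*(.123-c[2])/d[2]).round(4))
    m=(W[...,2]>.034)&(W[...,2]<.075)&(abs(W[...,0]-.685)<.07)&(abs(W[...,1]+.015)<.07); print('start box',m.sum(),cv2.minAreaRect((W[m][:,:2]*1000).astype(np.float32)))
    m=(W[...,2]>.076)&(W[...,2]<.095)&(abs(W[...,0]-.69)<.035)&(abs(W[...,1]+.17)<.035); q=W[m]; _,_,vt=np.linalg.svd(q[:,:2]-q[:,:2].mean(0)); print('bar',m.sum(),np.degrees(np.arctan2(vt[0,1],vt[0,0])).round(1))
plan([(.61,-.0,.36,174)])
E
```

```text
head px [234.2 180. ] 110 centre~ [0.4796 0.1667 0.1414]
head px [194.5 184.9] 112 centre~ [0.3959 0.1741 0.1421]
0.012 356 [0.365 0.397 0.429] [0.122 0.142 0.197]
0.016 76 [0.371 0.395 0.42 ] [0.143 0.147 0.149]
0.03 95 [0.375 0.394 0.415] [0.152 0.167 0.19 ]
0.045 21 [0.388 0.394 0.401] [0.164 0.166 0.17 ]
0.06 20 [0.389 0.395 0.402] [0.165 0.167 0.171]
0.085 26 [0.389 0.396 0.403] [0.163 0.167 0.173]
0.1 24 [0.389 0.396 0.403] [0.164 0.167 0.17 ]
0.11 23 [0.389 0.395 0.403] [0.165 0.166 0.172]
0.012 277 [0.447 0.477 0.512] [0.122 0.138 0.195]
0.016 77 [0.452 0.477 0.505] [0.135 0.139 0.171]
0.03 85 [0.461 0.476 0.496] [0.144 0.159 0.181]
0.045 19 [0.472 0.478 0.485] [0.157 0.16  0.164]
0.06 19 [0.472 0.477 0.485] [0.157 0.16  0.165]
0.085 21 [0.472 0.478 0.484] [0.156 0.16  0.166]
0.1 23 [0.472 0.479 0.487] [0.156 0.16  0.166]
0.11 23 [0.473 0.48  0.486] [0.157 0.16  0.164]
ball 71 [ 0.6532 -0.0151  0.123 ]
start box 1181 ((701.90625, -1.1198348999023438), (124.38218688964844, 103.81123352050781), 11.920841217041016)
bar 91 -173.7
ball 124 [ 0.6528 -0.0147  0.123 ]
start box 1379 ((700.9109497070312, -1.829681396484375), (124.70506286621094, 107.68566131591797), 11.630807876586914)
bar 182 -174.2
t 32.95 tcp [0.3963 0.1738 0.3972] rot [-179.8    1.1  174.7] F [-0.2 -0.  -0.8] w 0.761 q [ 14.  -9. 101.  -1.  87. -71.]
(0.61, -0.0, 0.36, 174) -> [-228.2 -152.9   42.2] roll 0.7
```

Both posts stand plumb on the plate at x = 0.396 and 0.480, with head heights of 0.141. The knob is still at its stop direction (186°). The lever ball is at (0.653, -0.015, 0.123). Next, the lever.

```bash
python3 -c "
from h import *
plan([(.605,-.023,.397,184.6),(.605,-.023,.278,184.6)])"
```

```text
t 32.95 tcp [0.3963 0.1738 0.3972] rot [-179.8    1.1  174.7] F [-0.2 -0.  -0.8] w 0.761 q [ 14.  -9. 101.  -1.  87. -71.]
(0.605, -0.023, 0.397, 184.6) -> [-226.  -176.5    5.3] roll -9.9
(0.605, -0.023, 0.278, 184.6) -> [-223.7 -176.   124.2] roll -9.9
```

Emit:
send_rows(motion=[{"claw": 100,"travel": [-10,-10,0],"roll": 0},{"claw": 180,"travel": [-40,-33,0],"roll": -2},{"claw": 255,"travel": [-75,-60,1],"roll": -4},{"claw": 255,"travel": [-110,-87,2],"roll": -6},{"claw": 255,"travel": [-145,-114,3],"roll": -8},{"claw": 255,"travel": [-180,-141,4],"roll": -10},{"claw": 255,"travel": [-212,-166,5],"roll": -10},{"claw": 255,"travel": [-226,-176.5,20],"roll": -10},{"claw": 255,"travel": [-225,-176,50],"roll": -10},{"claw": 255,"travel": [-224,-176,85],"roll": -10},{"claw": 255,"travel": [-224,-176,112],"roll": -10},{"claw": 255,"travel": [-224,-176,124],"roll": -10},{"claw": 255,"travel": [-224,-176,124],"roll": -10},{"claw": 255,"travel": [-224,-176,124],"roll": -10}])

```text
clock: 34.35
ee_pos: [0.6056, -0.0234, 0.2791]
tcp_rot: [-179.6, 1.1, -175.3]
wrist_force: [0.6, 0.4, 1.9]
width: 0.0
```

```bash
python3 -c "
from h import *
plan([(.625,-.020,.278,184.6),(.690,-.008,.278,184.6),(.699,-.006,.278,184.6)])
im=grab('side'); save(im,'a9.png',(290,150,430,290),4)"
```

```text
t 34.35 tcp [ 0.6056 -0.0234  0.2791] rot [-179.6    1.1 -175.3] F [0.6 0.4 1.9] w 0.0 q [  -9.   16.   88.   -0.   75. -104.]
(0.625, -0.02, 0.278, 184.6) -> [-19.6   1.8   1.5] roll -359.9
(0.69, -0.008, 0.278, 184.6) -> [-85.4   8.5   2.7] roll -359.9
(0.699, -0.006, 0.278, 184.6) -> [-94.5   9.8   2.8] roll -359.9
```

View pics/a9.png

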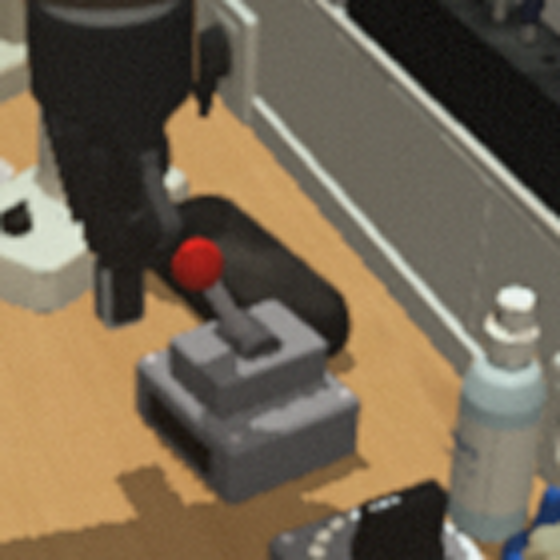

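The shut fingers (crop (120,290)) stand on the robot side of the red ball (197,263), at its height. Push.

Emit:
send_rows(motion=[{"claw": 255,"travel": [-10,1,1],"roll": 0},{"claw": 255,"travel": [-20,2,1],"roll": 0},{"claw": 255,"travel": [-28,3,1],"roll": 0},{"claw": 255,"travel": [-36,4,1],"roll": 0},{"claw": 255,"travel": [-44,4,1],"roll": 0},{"claw": 255,"travel": [-52,5,2],"roll": 0},{"claw": 255,"travel": [-60,6,2],"roll": 0},{"claw": 255,"travel": [-68,7,2],"roll": 0},{"claw": 255,"travel": [-76,8,2],"roll": 0},{"claw": 255,"travel": [-82,8,2],"roll": 0},{"claw": 255,"travel": [-86,8.5,2],"roll": 0},{"claw": 255,"travel": [-86,8.5,2],"roll": 0}])

```text
clock: 35.6
ee_pos: [0.6909, -0.0078, 0.2791]
tcp_rot: [-179.6, 1.1, -175.3]
wrist_force: [-0.4, 0.4, -0.3]
width: 0.003
```

Emit:
send_rows(motion=[{"claw": 255,"travel": [-3,0,0],"roll": 0},{"claw": 255,"travel": [-5,0,0],"roll": 0},{"claw": 255,"travel": [-6,0,0],"roll": 0},{"claw": 255,"travel": [-6,0,0],"roll": 0},{"claw": 255,"travel": [-6,0,0],"roll": 0}])

```text
clock: 36.1
ee_pos: [0.6944, -0.0076, 0.2787]
tcp_rot: [-179.6, 0.5, -175.4]
wrist_force: [-44.8, -3.4, 14.1]
width: -0.003
```

```bash
cat >> h.py <<'E'
def ball():
    for n in('top','side'):
        im=grab(n); W=im['W']; h=cv2.cvtColor(im['pixels'],cv2.COLOR_RGB2HSV).astype(int); m=((h[...,0]<4)|(h[...,0]>176))&(h[...,1]>150)&(h[...,2]>90)&(W[...,2]>.09)&(W[...,2]<.17)&(abs(W[...,0]-.69)<.07)&(abs(W[...,1])<.05)
        v,u=np.nonzero(m); print(n,len(u),end=' ')
        if len(u)>5:
            d=im['R'].T@np.linalg.solve(im['mtx'],[u.mean(),v.mean(),1]); c=-im['R'].T@im['t']; print('ball',(c+d*(.123-c[2])/d[2]).round(4),'zmax',W[m][:,2].max().round(3))
E
python3 -c "
from h import *
plan([]); ball()"
```

```text
t 36.1 tcp [ 0.6944 -0.0076  0.2787] rot [-179.6    0.5 -175.4] F [-44.8  -3.4  14.1] w -0.003 q [  -7.   26.   74.   -0.   79. -102.]
top 0 side 51 ball [ 0.7186 -0.008   0.123 ] zmax 0.135
```

The lever is against its end stop: 45 N, with the ball at x = 0.7186 against 0.719 expected. Back off and retreat upward.

Emit:
send_rows(motion=[{"claw": 255,"travel": [10,0,0],"roll": 0},{"claw": 255,"travel": [30,-3,0],"roll": 0},{"claw": 255,"travel": [60,-6,0],"roll": 0},{"claw": 255,"travel": [85,-8,-20],"roll": 0},{"claw": 255,"travel": [100,-10,-60],"roll": 0},{"claw": 255,"travel": [120,-30,-100],"roll": 0},{"claw": 255,"travel": [140,-60,-120],"roll": 0},{"claw": 255,"travel": [150,-80,-120],"roll": 0},{"claw": 255,"travel": [150,-80,-120],"roll": 0},{"claw": 255,"travel": [150,-80,-120],"roll": 0}])

```text
clock: 37.2
ee_pos: [0.5499, -0.099, 0.3982]
tcp_rot: [-179.6, 0.6, -175.4]
wrist_force: [0.9, 0.1, -1.2]
width: 0.004
```

```bash
python3 - <<'E'
from h import *
plan([]); ball(); im=grab('side'); heads(im); save(im,'b1.png'); W=im['W']
for c in(.396,.479): slices(im,(.045,.06,.085,.11),(c-.034,c+.034),.165)
m=(W[...,2]>.076)&(W[...,2]<.095)&(abs(W[...,0]-.69)<.035)&(abs(W[...,1]+.17)<.035); q=W[m]; _,_,vt=np.linalg.svd(q[:,:2]-q[:,:2].mean(0)); print('bar',m.sum(),np.degrees(np.arctan2(vt[0,1],vt[0,0])).round(1))
E
```

```text
t 37.2 tcp [ 0.5499 -0.099   0.3982] rot [-179.6    0.6 -175.4] F [ 0.9  0.1 -1.2] w 0.004 q [ -18.    7.   85.   -0.   87. -113.]
top 49 ball [ 0.7182 -0.0009  0.123 ] zmax 0.141
side 98 ball [ 0.7185 -0.0022  0.123 ] zmax 0.137
head px [234.3 180.4] 113 centre~ [0.4798 0.1661 0.1401]
head px [194.7 185.3] 121 centre~ [0.396  0.1736 0.1411]
0.045 21 [0.389 0.396 0.402] [0.163 0.166 0.172]
0.06 20 [0.389 0.395 0.402] [0.163 0.166 0.172]
0.085 23 [0.389 0.396 0.403] [0.164 0.166 0.171]
0.11 23 [0.39  0.397 0.403] [0.164 0.168 0.171]
0.045 21 [0.472 0.478 0.485] [0.157 0.16  0.163]
0.06 23 [0.473 0.479 0.486] [0.157 0.16  0.163]
0.085 23 [0.472 0.478 0.485] [0.158 0.16  0.163]
0.11 21 [0.473 0.478 0.485] [0.157 0.159 0.163]
bar 182 -174.6
```

View pics/b1.png

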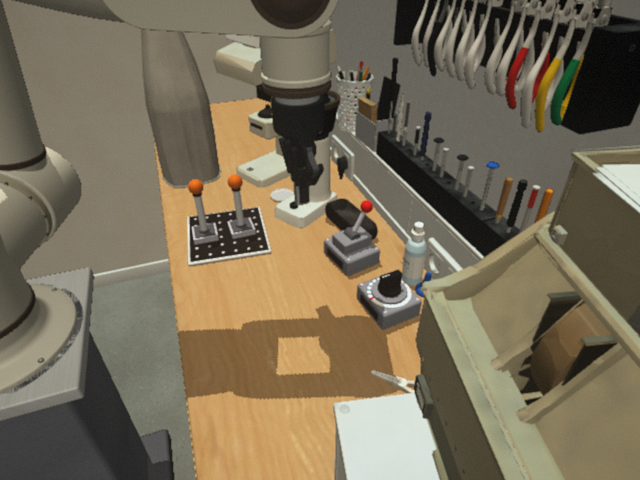

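The final view shows both posts upright on the plate, heads at (195,187) and (235,182). The lever leans away from the robot at (367,207), the knob at (390,287) points to its tick, and the gripper is clear of everything. Hand in.

```bash
python3 -c "
from plant import bot
print(bot.job_done())"
```

```text
the job is handed in; nothing more can be done
None
```

I turned the knob to zero, stood both posts on the drying plate and pushed the start lever fully over. The job was handed in at about 37 s of the 210 s. Only two posts were on the bench at the start.

**Last checks**
- **Knob:** I turned it anticlockwise about 149° until it pressed on its stop. The bar now points at about 185.5–186°, and I estimated zero at 186–187°, so it is within roughly 0.03 rad.
- **Posts:** both stems measure plumb. In the plate frame they are at about x = -49 mm and x = +34 mm, both near y = 0. The heads are about 140 mm up, as expected on the 8 mm plate.
- **Lever:** the ball is at x = 0.718 m against 0.719 m expected at full travel. It pressed back with 45 N at the stop.
- **Other things:** I kept clear of the bystanders and they look unmoved in the last picture. I did not measure their positions.

**What did not go to plan**
- **Post 1:** its head slid in the pads and came out while I was setting it on the plate. It stayed leaning against the fingers and settled upright as I backed them away.
- **Post 2:** the pads held it too stiffly to swing, so it left the bench leaning about 50°, with its foot below the 80 mm limit. I eased the grip, let it rock upright on the bench, then regrasped it and carried it over plumb.

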